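Prop the light meter and hold a lamp in the sprung bayonet test socket

TASK

Get ready to read a lamp: take the light meter out of its dock and lean it, foot on the table and screen side outward, against the top edge of the plain side of the low bench supply that faces the middle of the table, tilted back about twenty degrees, and let go of it. Then take the lamp with the two side pins from the tray, lower its pins into the slots of the sprung bayonet socket, push it down against the spring, twist it a quarter turn clockwise (seen from above), and finish still gripping it and pressing it fully down so that it does not spring back up. Leave the other things on the bench where they stand.

Things in the scene. Friction and masses are not known exactly. Their poses are not given: they have to be found in the camera images.
- meter_center (a point): Centre of the handheld light meter, a flat grey slab 75 (own x) by 28 (own y) by 160 (own z) mm, 280 g, 80 mm above its foot. Own z runs from foot to top; the screen and white sensor disc are on its -y face, the back is +y. It starts upright in the dock. Grip it across its 28 mm thickness near the top (the top 50 mm is blank).
- meter: The same light meter; origin at the centre of its foot, axes as for meter_center.
- dock: Fixed black dock of the meter, 110 (own x) x 65 x 45 mm high, origin at its underside. Its slot is 37 mm deep with 2 to 3 mm of play, floor 8 mm above the table: lift the meter 40 mm to free it.
- supply_edge (a point): Middle of the top edge of the plain side of the low bench supply, 85 mm above the table. Own -y points horizontally out of that side, to the middle of the table. The meter's back leans on this edge and its top stands above the case: with the lower back edge of the meter on the table 35 mm out from that side, it leans about 22 degrees.
- supply: The bench supply, a fixed grey case 200 (own x) by 150 (own y) by 85 mm high, vents on top; origin on the table under its centre, axes as for supply_edge.
- lamp_grip (a point): Centre of the black rectangular grip block, 44 (own x) by 30 (own y) by 40 (own z) mm, of the bayonet lamp to be fitted: 130 g, 92 mm high in all, this point 56 mm above its foot. Above the block is a clear lens 16 mm high, 25 mm wide. Grip the block across its 30 mm. It starts upright in either well of the tray, foot 6 mm above the table.
- lamp: The same lamp; origin at its foot, axes as lamp_grip. Below the block: a round metal skirt 30 mm wide, 36 mm long, its foot bevelled to 24 mm. Two pins 6 mm thick, centres 10 mm above the foot, stick out to 21 mm from the axis along own +x and -x, the long way of the block; a half turn looks the same.
- tray: Fixed grey tray 65 x 170 (own y) x 11 mm, origin at its underside; two wells 5 mm deep, 37 mm wide, at own y +50 and -50 mm.
- socket_mouth (a point): Centre of the top of the bayonet socket's metal ring, 52 mm above the table; z up. Ring 54 mm outside, bore 34 mm, 12 mm deep. Two open slots 10 mm wide cut it at own +x and -x. Under the ring the pins can turn 90 degrees clockwise seen from above, to a stop; the other way is blocked.
- socket: The same socket, fixed, on a round black base 84 mm wide, 21 mm high; origin at its underside, axes as socket_mouth.
- plunger_top (a point): Top of the sprung plunger in the socket's bore, where the lamp's foot lands; at rest 16 mm below socket_mouth, and the pins are then inside the slots. The pins clear the ring's underside after 9 mm of pushing. At its stop (14 mm) the foot is 30 mm below socket_mouth, lamp_grip 26 mm above it. If let go after the turn, the lamp rises until its pins meet the ring.
- plunger (a joint): How far the socket's plunger is pushed down, m: 0 at rest, 0.014 at its stop. Spring force about 6 N at the start of travel and 14 N at the stop.
- spare_center (a point): Spare lamp, leave alone: round, without pins or block, with a ball-shaped clear bulb, 73 mm high, 36 mm across, in the other well of the tray. This point is 36 mm above its foot.
- spool: Bystander: solder spool 60 mm across, 50 mm high; origin at its underside.
- jar: Bystander: jar 56 mm across, 70 mm high; origin at its underside.
- cleaner: Bystander: white bottle 56 mm across, 150 mm high; origin at its underside.
- mug: Bystander: white mug 76 mm across, 90 mm high; origin at its underside.
- driver_grip (a point): Bystander: screwdriver 170 mm long lying on the table; this point is on its handle.
- spanner_grip (a point): Bystander: spanner 130 mm long lying on the table; this point is on its handle.
There are look-alikes about, which are no part of the job. Of the things like the meter, leave any that is orange; of the rest the larger one is meant.

How it is judged (in metres and radians):
On the way, in this order (a step that is already met when the one before it is completed fails the run):
1. the meter leans on the supply's top edge, screen outward, tilted back 8 to 43 degrees, foot on the table, let go and at rest (angle between meter_center's own z axis and vertical between 0.14 and 0.75 rad and height (world z) of meter_center below 0.09 m and y of supply_edge in the frame of meter_center between 0 and 0.035 m and contact force between meter and supply above 0.05 N and contact force between meter and the arm below 0.05 N and contact force between meter and the fingers below 0.05 N and linear speed of meter below 0.02 m/s), for 0.3 s.
2. the lamp is pushed down in the socket against the spring by 9 mm or more, pins still near the slots (horizontal distance between lamp_grip and socket_mouth below 0.006 m and angle between lamp_grip's own z axis and vertical below 0.15 rad and value of joint plunger above 0.0088 m and angle between the x axis of lamp_grip and the x axis of socket_mouth, either way round below 0.7 rad).
At the end, for the whole second after the job is handed in: Fingers grip the lamp (over 2 N); plunger pressed 11.5 mm or more; lamp turned 72 deg or more from the slots, within 6 mm of the axis and 9 deg of upright; the meter, untouched and at rest, leans on the edge of the supply's plain side, screen outward, tilted 8 to 43 deg, foot on the table (all of step 1 and horizontal distance between lamp_grip and socket_mouth below 0.006 m and angle between lamp_grip's own z axis and vertical below 0.15 rad and value of joint plunger above 0.0115 m and angle between the x axis of lamp_grip and the x axis of socket_mouth, either way round above 1.25 rad and contact force between the fingers and lamp above 2 N); the arm keeps its last pose, push and grip.
It fails at once if the spare lamp is shifted by more than 40 mm or tipped (distance of spare_center from where it was at the start of the episode above 0.04 m or angle between spare_center's own z axis and vertical above 0.6 rad).
It fails at once if the spool, jar, bottle or mug is shifted by more than 40 mm or tipped (distance of any of spool, jar, cleaner, mug from where it was at the start of the episode above 0.04 m or angle between any of spool, jar, cleaner, mug's own z axis and vertical above 0.6 rad).
It fails at once if the screwdriver or spanner is shifted by more than 40 mm (distance of any of driver_grip, spanner_grip from where it was at the start of the episode above 0.04 m).
It fails at once if the light meter is tipped over flat (angle between meter_center's own z axis and vertical above 1.2 rad).
It also fails if it takes over 54 s, if anything falls off the work surface, if the arm or the gripper's body presses on something with over 40 N, if the wrist force passes 120 N, or if a joint passes its speed limit or range.

ROBOT

A 7-joint arm with a two-finger parallel gripper is mounted at the origin on the work surface. World frame = base frame: x ahead of the robot, y to its left, z up, the work surface at z = 0. Lengths are in m, angles in degrees, forces in N, time in s.
With the tool pointing down it reaches from about 0.4 to 0.85 m from the base axis. Payload 4.5 kg.
Tool frame: the origin (TCP) lies at the very end of the fingers, on their centre line; the grasp point (between the pads) lies 19 mm behind it; z points along the fingers, x is the direction in which the jaws open and shut, and the axes are right-handed (so a half turn about z gives the same grasp; the last joint's range is limited). The gripper opens to 85 mm and grips with 20 to 120 N. Pads are 22 mm wide; open, the fingers measure 114 mm over their backs; the gripper's body (76 mm by 85 mm) begins 54 mm behind the grasp point. The pads swing forward as they close: fully open they stand 13 mm farther back than shut.
Start: joints at [68.342, 39.483, -11.15, 89.685, 9.013, 51.709, -12.324], TCP at [0.25, -0.573, 0.231] pointing down, gripper open.
Joint ranges: [-172.22, 172.22], [-26.19, 119.32], [-84.43, 86.54], [7.71, 146.69], [-57.33, 237.33], [2.42, 119.75], [-152.13, 152.13]. Speed limits (degrees/s): [147.25, 147.25, 180, 180, 180, 180, 180].

INTERFACE

Orientations are given as [roll, pitch, yaw] about the fixed x, y, z axes, in that order (R = Rz(yaw) Ry(pitch) Rx(roll)).
In Python, from station import arm gives the robot as it stands.
- The arm moves only by the shell command python3 -m crank 'ROWS' [FORCE]. ROWS is JSON, a list that holds one entry, the list of rows, each a list of 7 numbers: the finger opening in mm, from 0 to 85.4, then the shift along the tool's x, y, z in mm, then the turn, a rotation vector about the tool's x, y, z in rad. A call has 1 to 20 rows; each row shifts and turns the pose as measured when the row begins, along the tool's axes as they then stand; what a row does not reach is not made up. A row lasts 1/12 s, in which the tool goes at most 41.7 mm and 7.16 degrees, less where a joint would pass 70% of its speed; a pose out of reach is approached as far as the arm can. A call is refused whole if a number of a shift passes 41.7 or a number of a turn 0.125, either way. A call with a gripper value outside its range is refused whole. The fingers move at their own pace and stop on an object; FORCE is the grip in N (left out, the last holds). Time passes only in rows, so rows that do not move let the fingers close. It gives the time, the measured TCP pose, the force and the opening at its end, in the units of the state.
- arm.state(): the state, without advancing time (a new reading comes with each control period).
- arm.camera(name): name is "scene" or "top" or "wrist"; returns (picture, depth): 480x640x3 uint8, red, green, blue; 480x640 float32, m along the optical axis (not along the pixel's ray), 0 where there is no reading.
- arm.camera_info(name): a dict with "vfov" (degrees; the focal length in pixels is half the picture's height over the tangent of half this angle, whatever the lens; pixels are square), "cx", "cy" (the principal point, pixels), "D" ([k1, k2, p1, p2, k3] as OpenCV has them; the pictures are not rectified), "R" (3x3) and "t" (3): a world point X has camera coordinates R X + t. Camera axes: x right, y down, z forward; pixel columns grow to the right and rows downward; lengths in m; the calibration is good to about 2 mm. A picture is of the moment at which its call begins: read the wrist's pose just before it. camera_info takes no time and is no camera call; for the wrist camera it gives the pose at the moment of the call.
- arm.job_done(): hands the job in, once; it reports no verdict.
The state is a dict: "time_s": time; "joint_positions": joint angles; "qd": joint speeds; "joint_torque": joint torques, N m; "ee_pos": TCP position; "eef_rot": TCP orientation; "force": force on the tool from outside, world axes, zero at the start; "torque": the same for the moment, N m; "width": opening from 0.0 (shut) to 1.0 (fully open).
Only numpy, scipy, OpenCV 4.12 (cv2) and the standard library are available. Lean on these libraries where they do the work, as an engineer would, in place of code of your own. Each camera call takes 0.05 s, during which the arm holds its last target.

## Working session

There is one attempt and no reset: what is moved stays moved. The work goes in short steps, Python scripts to look and compute and a shell command to move; the robot and the scene stay as the last step left them, time stands still between calls to the robot, and variables do not carry over. Pictures are saved under pics/ and viewed, and the job is handed in when it is done.

```bash
ls; mkdir -p pics
python3 - <<'E'
from station import arm
import cv2
s=arm.state();print({k:s[k] for k in('time_s','ee_pos','eef_rot','force','width')})
for n in('scene','top'):
    p,d=arm.camera(n);cv2.imwrite(f'pics/{n}0.png',p[:,:,::-1]);import numpy as np;np.save(f'pics/{n}0.npy',d)
    i=arm.camera_info(n);print(n,i)
E
```

```text
pics
{'time_s': 0.0, 'ee_pos': array([ 0.24985959, -0.57214888,  0.23046266]), 'eef_rot': array([ 1.79992726e+02,  1.08173379e-01, -6.63984607e+01]), 'force': array([ 0.66730996, -0.62235241,  0.43642391]), 'width': 1.0004538136289567}
scene {'vfov': 51.44019289082322, 'cx': 319.01307536244616, 'cy': 244.66239640765372, 'D': array([-0.02937919,  0.        ,  0.        ,  0.        ,  0.        ]), 'R': array([[ 0.08266251,  0.99654829,  0.00764336],
       [ 0.84019748, -0.0655647 , -0.53830239],
       [-0.53594319,  0.05091936, -0.8427171 ]]), 't': array([-0.08841636, -0.4348168 ,  1.39606176])}
top {'vfov': 52.0649428186389, 'cx': 320.5025759880088, 'cy': 236.36452560517608, 'D': array([-0.1030838,  0.       ,  0.       ,  0.       ,  0.       ]), 'R': array([[ 0.05218582, -0.99862276, -0.00540587],
       [-0.97735005, -0.04996091, -0.20564723],
       [ 0.20509392,  0.0160153 , -0.97861126]]), 't': array([0.00304326, 0.5607747 , 0.93435235])}
```

View pics/scene0.png

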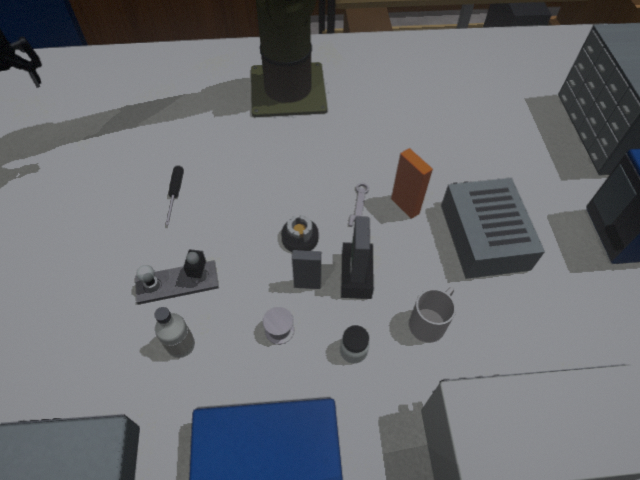

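View pics/top0.png

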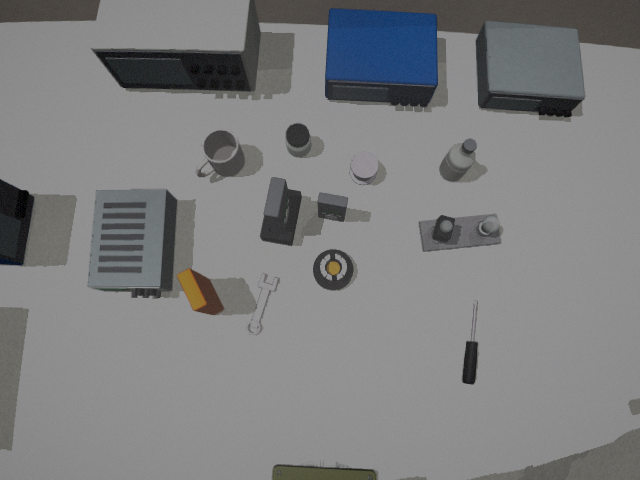

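Candidates (top image): for the meter, a grey slab in the black dock (278,205), a smaller grey slab (333,207) and an orange one (200,290). For the lamp, a block lamp (445,230) and a round spare (488,228). For the low supply, the vented grey case (133,240), with other cases at the rear. I choose the docked slab, the block lamp and the vented case. Next I check these in close crops.

```bash
cat > h.py <<'E'
import numpy as np,cv2
from station import arm
from scipy.spatial.transform import Rotation as Rn
def K(i):
    f=240/np.tan(np.radians(i['vfov']/2));return np.array([[f,0,i['cx']],[0,f,i['cy']],[0,0,1.]])
def cloud(i,d):
    v,u=np.mgrid[0:480,0:640];p=np.stack([u,v],-1).reshape(-1,1,2).astype(float)
    n=cv2.undistortPoints(p,K(i),i['D']).reshape(-1,2)
    c=np.c_[n,np.ones(len(n))]*d.reshape(-1,1)
    X=(c-i['t'])@i['R'];X[d.reshape(-1)==0]=np.nan
    return X.reshape(480,640,3)
def proj(i,X):
    r,_=cv2.Rodrigues(i['R']);return cv2.projectPoints(np.atleast_2d(np.array(X,float)),r,i['t'],K(i),i['D'])[0].reshape(-1,2)
def onplane(i,uv,z):
    n=cv2.undistortPoints(np.array(uv,float).reshape(-1,1,2),K(i),i['D']).reshape(-1,2)
    r=np.c_[n,np.ones(len(n))]@i['R'];o=-i['R'].T@i['t']
    return o+r*((z-o[2])/r[:,2])[:,None]
def pose():
    s=arm.state();return np.array(s['ee_pos']),Rn.from_euler('xyz',s['eef_rot'],degrees=True).as_matrix(),s
def save(n,p):cv2.imwrite(f'pics/{n}.png',np.ascontiguousarray(p[:,:,::-1]))
E
python3 - <<'E'
from h import *
a=cv2.imread('pics/top0.png');b=cv2.imread('pics/scene0.png')
cv2.imwrite('pics/c1.png',cv2.resize(a[160:320,80:280],None,fx=3.5,fy=3.5,interpolation=2))
cv2.imwrite('pics/c2.png',cv2.resize(a[170:300,250:510],None,fx=3,fy=3,interpolation=2))
cv2.imwrite('pics/c3.png',cv2.resize(b[140:320,270:470],None,fx=3.3,fy=3.3,interpolation=2))
cv2.imwrite('pics/c4.png',cv2.resize(b[200:320,120:330],None,fx=3.5,fy=3.5,interpolation=2))
for n in('top','scene'):
    i=arm.camera_info(n);d=np.load(f'pics/{n}0.npy');C=cloud(i,d);np.save(f'pics/C_{n}.npy',C)
    z=C[...,2]
    print(n,np.isfinite(z).mean(),np.nanmedian(z))
    from scipy.ndimage import label,find_objects
    m=(z>0.015)&(z<0.3);l,k=label(m)
    for j in range(1,k+1):
        q=C[l==j]
        if len(q)>80:
            v,u=np.where(l==j);print(n,int(u.mean()),int(v.mean()),len(q),q.min(0).round(3),q.max(0).round(3))
E
```

```text
top 0.9959993489583333 -0.0009385298888200983
top 178 43 14052 [0.882 0.199 0.015] [1.058 0.521 0.182]
top 381 56 9982 [ 0.872 -0.199  0.015] [1.071 0.04  0.104]
top 529 67 8958 [ 0.871 -0.53   0.015] [ 1.072 -0.306  0.093]
top 297 139 669 [0.747 0.066 0.015] [0.798 0.12  0.075]
top 219 152 1286 [0.681 0.21  0.015] [0.771 0.3   0.093]
top 458 159 988 [ 0.708 -0.276  0.015] [ 0.762 -0.22   0.153]
top 364 164 607 [ 0.691 -0.081  0.015] [ 0.752 -0.024  0.055]
top 279 212 1927 [0.549 0.08  0.015] [0.661 0.158 0.171]
top 13 222 2264 [0.47  0.661 0.015] [0.63  0.729 0.144]
top 132 241 8410 [0.418 0.338 0.015] [0.639 0.501 0.09 ]
top 331 205 671 [ 0.606 -0.016  0.015] [0.634 0.04  0.124]
top 442 228 466 [ 0.564 -0.234  0.016] [ 0.612 -0.196  0.101]
top 488 225 337 [ 0.585 -0.331  0.015] [ 0.621 -0.296  0.081]
top 332 269 1267 [ 0.459 -0.037  0.015] [0.542 0.045 0.055]
top 199 292 1233 [0.394 0.226 0.015] [0.468 0.286 0.164]
top 470 362 467 [ 0.282 -0.297  0.015] [ 0.368 -0.268  0.029]
scene 0.9958984375 0.0010223227673308972
scene 286 48 4953 [-0.057 -0.069  0.015] [0.079 0.075 0.3  ]
scene
[... 280 characters left out ...]
0.638 0.5   0.092]
scene 303 250 2009 [ 0.457 -0.036  0.015] [0.635 0.045 0.127]
scene 358 260 1973 [0.546 0.081 0.015] [0.666 0.156 0.173]
scene 195 264 579 [ 0.562 -0.234  0.015] [ 0.612 -0.196  0.101]
scene 147 277 402 [ 0.588 -0.333  0.015] [ 0.62  -0.297  0.082]
scene 432 312 1578 [0.685 0.209 0.015] [0.771 0.3   0.095]
scene 172 332 1332 [ 0.711 -0.274  0.015] [ 0.766 -0.219  0.155]
scene 278 321 727 [ 0.691 -0.08   0.015] [ 0.75  -0.022  0.056]
scene 354 343 869 [0.749 0.064 0.015] [0.803 0.119 0.075]
scene 536 425 22628 [0.882 0.199 0.015] [1.059 0.519 0.184]
scene 265 440 11445 [ 0.885 -0.201  0.089] [1.017 0.04  0.104]
scene 69 448 8417 [ 0.872 -0.523  0.015] [ 0.989 -0.307  0.095]
```

View pics/c1.png

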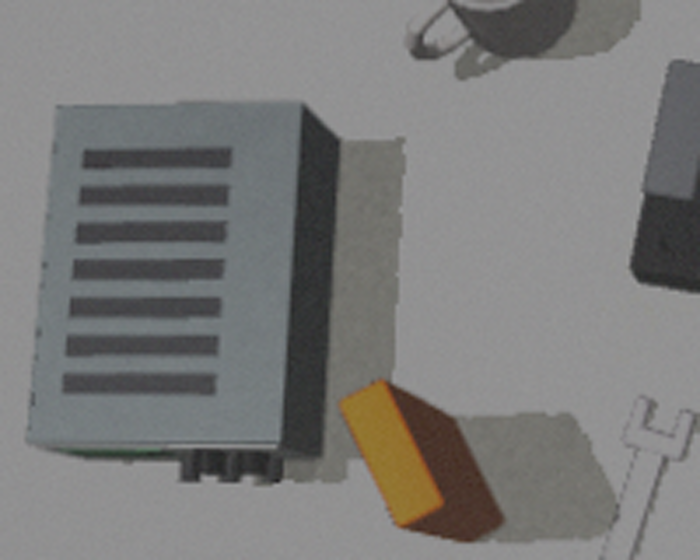

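View pics/c2.png

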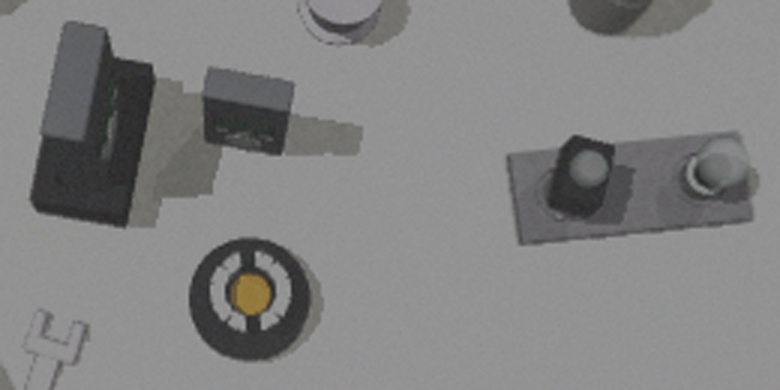

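View pics/c3.png

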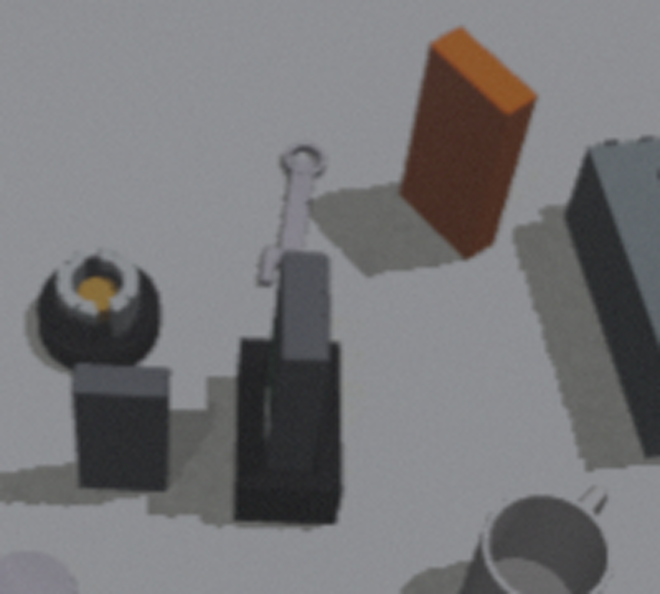

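View pics/c4.png

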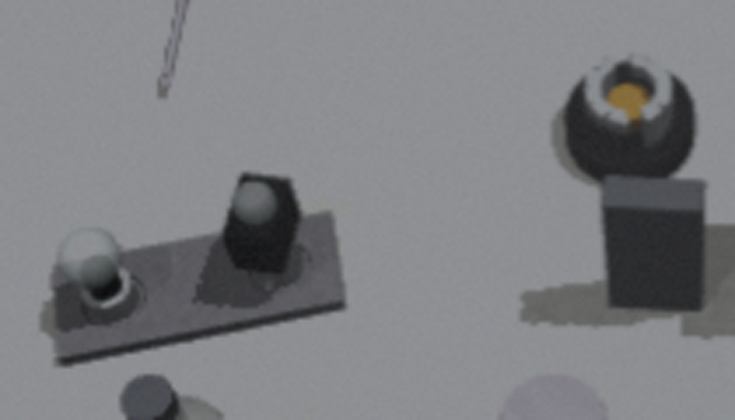

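The crops show the docked meter (c2 75,80) with a screen strip on its -y world face. They also show a smaller grey look-alike, the orange one beside the supply's plain side, the socket with its slots, and the lamp with its block. Next I fit footprints from the clouds.

Run:
```python
from h import *
C={n:np.load(f'pics/C_{n}.npy') for n in('top','scene')}
def rect(name,x0,x1,y0,y1,z0,z1):
    for n in C:
        q=C[n].reshape(-1,3);m=(q[:,0]>x0)&(q[:,0]<x1)&(q[:,1]>y0)&(q[:,1]<y1)&(q[:,2]>z0)&(q[:,2]<z1);q=q[m]
        if len(q)<10: print(name,n,len(q));continue
        lo,hi=np.percentile(q[:,2],[2,98])
        r=cv2.minAreaRect((q[:,:2]*1000).astype(np.float32));b=cv2.boxPoints(r)
        print(name,n,len(q),'c',np.round(r[0],1),'size',np.round(r[1],1),'ang',round(r[2],1),'zmed',round(np.median(q[:,2]),4))
rect('meter',.53,.68,.06,.17,.158,.19)
rect('dock',.53,.68,.05,.17,.038,.052)
rect('small',.59,.65,-.03,.05,.11,.14)
rect('orange',.38,.48,.21,.3,.155,.18)
rect('supply',.4,.65,.32,.52,.079,.096)
rect('lampblk',.55,.63,-.25,.19-.37,.076,.089)
rect('lens',.55,.63,-.25,.19-.37,.09,.105)
rect('spare',.57,.63,-.34,-.28,.05,.09)
rect('tray',.53,.65,-.37,-.15,.006,.015)
rect('ring',.44,.56,-.06,.06,.046,.058)
rect('base',.44,.56,-.06,.06,.015,.025)
rect('spanner',.35,.52,.1,.19,.003,.02)
rect('mug',.66,.78,.2,.31,.08,.1)
```

```text
meter top 622 c [607.1 119. ] size [29.  75.5] ang 82.5 zmed 0.1663
meter scene 502 c [606.1 118.5] size [26.6 77.1] ang 82.8 zmed 0.1681
dock top 719 c [607.4 118.5] size [ 65.3 110.9] ang 82.6 zmed 0.0435
dock scene 816 c [605.9 118.2] size [ 62.5 113.4] ang 82.3 zmed 0.0452
small top 343 c [620.5  11.9] size [56.9 21.9] ang 82.7 zmed 0.1195
small scene 357 c [619.7  12.4] size [56.7 23.8] ang 82.0 zmed 0.1213
orange top 619 c [431.1 256.3] size [73.8 28.9] ang 31.2 zmed 0.1586
orange scene 396 c [430.2 255.5] size [75.6 30. ] ang 32.2 zmed 0.1601
supply top 7071 c [533.5 419.4] size [200.8 153.3] ang 3.4 zmed 0.0838
supply scene 5450 c [532.2 419. ] size [204.7 153.2] ang 3.3 zmed 0.0858
lampblk top 227 c [ 588.  -215.6] size [31.2 44.8] ang 76.8 zmed 0.0806
lampblk scene 205 c [ 587.3 -216. ] size [32.2 46.6] ang 77.4 zmed 0.0819
lens top 99 c [ 588.5 -214.2] size [19.6 21.9] ang 84.1 zmed 0.0938
lens scene 103 c [ 588.  -215.1] size [24.8 21.3] ang 59.6 zmed 0.0949
spare top 250 c [ 602.  -312.8] size [35.  32.5] ang 20.4 zmed 0.0716
spare scene 266 c [ 603.5 -314.5] size [32.9 33.9] ang 68.2 zmed 0.0724
tray top 1467 c [ 595.8 -265.8] size [ 66.4 170.9] ang 8.6 zmed 0.0095
tray scene 1617 c [ 594.3 -265.3] size [ 69.8 171.6] ang 7.9 zmed 0.0112
ring top 291 c [500.1   3.7] size [53.3 52.5] ang 3.3 zmed 0.0506
ring scene 259 c [499.    4.4] size [54.8 53.8] ang 7.7 zmed 0.052
base top 796 c [500.6   4.1] size [83.8 81.2] ang 3.2 zmed 0.0196
base scene 545 c [502.5   3.1] size [83.6 81.5] ang 67.7 zmed 0.0214
spanner top 591 c [432.5 147.7] size [ 77.9 159.7] ang 87.3 zmed 0.0059
spanner scene 450 c [436.  145.3] size [ 88.7 167.9] ang 89.3 zmed 0.0063
mug top 313 c [733.9 247.4] size [73.7 76. ] ang 3.8 zmed 0.0877
mug scene 414 c [733.3 247.8] size [76.4 76. ] ang 87.9 zmed 0.0887
```

```bash
cat >> h.py <<'E'
def rot_down(yaw,tilt=None):
    return Rn.from_euler('xyz',[180,0,yaw],degrees=True).as_matrix()
def delta(P,R=None):
    p,r,s=pose()
    print('t',round(s['time_s'],2),'tcp',(p*1000).round(1),'rpy',np.round(s['eef_rot'],1),'F',np.round(s['force'],1),'w',round(s['width'],3),'q7',np.round(s['joint_positions'],0))
    d=r.T@(np.array(P)-p*1000);print('shift tool mm',d.round(1),'|d|',np.linalg.norm(d).round(1))
    if R is not None:
        w=Rn.from_matrix(r.T@R).as_rotvec();print('rotvec tool',w.round(4),'shift in target axes',(R.T@(np.array(P)-p*1000)).round(1))
E
python3 -m crank '[[[85,0,0,0,0,0,0.109],[85,0,0,0,0,0,0.109],[85,0,0,0,0,0,0.109],[85,0,0,0,0,0,0.109],[85,0,0,0,0,0,0.109]]]' 40
python3 - <<'E'
from h import *
delta([480,-60,300],rot_down(-97.5))
E
```

```text
time_s: 0.52
ee_pos: [0.2486, -0.5705, 0.2279]
eef_rot: [179.8, 0.4, -98.9]
force: [0.2, 0.3, 0.6]
width: 0.995
t 0.52 tcp [ 248.6 -570.5  227.9] rpy [179.8   0.4 -98.9] F [0.2 0.3 0.6] w 0.995 q7 [ 63.  39.  -2.  90.   1.  51. -38.]
shift tool mm [-540.7 -149.   -69. ] |d| 565.1
rotvec tool [ 0.0035  0.0069 -0.0251] shift in target axes [-536.3 -162.8  -72.1]
```

```bash
python3 -m crank '[[[85,-36,-10,-5,0,0,0],[85,-36,-10,-5,0,0,0],[85,-36,-10,-5,0,0,0],[85,-36,-10,-5,0,0,0],[85,-36,-10,-5,0,0,0],[85,-36,-10,-5,0,0,0],[85,-36,-10,-5,0,0,0],[85,-36,-10,-5,0,0,0],[85,-36,-10,-5,0,0,0],[85,-36,-10,-5,0,0,0],[85,-36,-10,-5,0,0,0],[85,-36,-10,-5,0,0,0],[85,-36,-10,-5,0,0,0],[85,-36,-10,-5,0,0,0],[85,-36,-10,-5,0,0,0]]]'
python3 - <<'E'
from h import *
delta([480,-60,300],rot_down(82.5))
p,d=arm.camera('wrist');save('w1',p);i=arm.camera_info('wrist');np.savez('pics/w1.npz',d=d,**i)
print(i['cx'],i['vfov'],i['D'],-i['R'].T@i['t'],i['R'])
E
```

```text
time_s: 1.77
ee_pos: [0.4875, -0.0482, 0.3005]
eef_rot: [179.0, 0.2, -100.4]
force: [0.7, -0.4, 0.4]
width: 0.995
t 1.77 tcp [487.5 -48.2 300.5] rpy [ 179.     0.2 -100.4] F [ 0.7 -0.4  0.4] w 0.995 q7 [   1.   24.   -1.  107.   -0.   50. -100.]
shift tool mm [12.9  5.2  0.5] |d| 13.9
rotvec tool [ 0.0067 -0.0261  3.0912] shift in target axes [-12.6  -5.9   0.5]
315.64352576379497 61.08451599824422 [-0.04505462  0.          0.          0.          0.        ] [ 0.57005956 -0.05373754  0.4423079 ] [[-0.16768461 -0.98576302 -0.01237469]
 [-0.93765727  0.1556001   0.31078523]
 [-0.30443508  0.06371712 -0.9503996 ]]
```

View pics/w1.png

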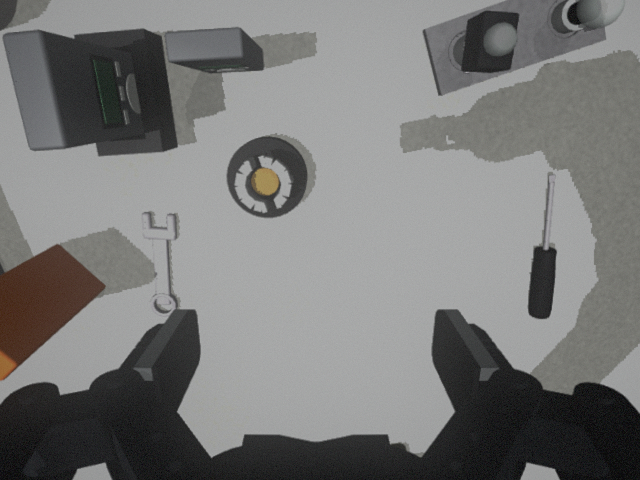

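Wrist view: the docked meter is at (90,90), with the screen (105,90) and disc (133,90) on its -y world face. The socket is at (267,178), the lamp at (490,40), the spanner at (160,260) and the driver at (545,250). Next I rectify the ring to find the slot direction and refine the lamp.

```bash
cat >> h.py <<'E'
def ortho(i,img,cx,cy,z,half=.05,px=600):
    # top-down rectified view at height z: up=+x, left=+y
    g=np.linspace(half,-half,px);X,Y=np.meshgrid(cx+g,cy+g,indexing='ij')
    uv=proj(i,np.c_[X.ravel(),Y.ravel(),np.full(X.size,z)]).astype(np.float32).reshape(px,px,2)
    return cv2.remap(img,uv[...,0],uv[...,1],cv2.INTER_CUBIC)
E
python3 - <<'E'
from h import *
z=np.load('pics/w1.npz');i={k:z[k] for k in('R','t','D')};i.update({k:float(z[k]) for k in('vfov','cx','cy')})
img=cv2.imread('pics/w1.png')
o=ortho(i,img,.5,.004,.052,.045,500)
cv2.line(o,(250,0),(250,500),(0,0,255),1);cv2.line(o,(0,250),(500,250),(0,0,255),1)
cv2.imwrite('pics/o1.png',o)
C=cloud(i,z['d'])
def rect(name,x0,x1,y0,y1,z0,z1):
        q=C.reshape(-1,3);m=(q[:,0]>x0)&(q[:,0]<x1)&(q[:,1]>y0)&(q[:,1]<y1)&(q[:,2]>z0)&(q[:,2]<z1);q=q[m]
        r=cv2.minAreaRect((q[:,:2]*1000).astype(np.float32))
        print(name,len(q),'c',np.round(r[0],1),'size',np.round(r[1],1),'ang',round(r[2],1),'zmed',round(np.median(q[:,2]),4))
rect('meter',.53,.68,.06,.17,.158,.19)
rect('dock',.53,.68,.05,.17,.038,.052)
rect('lampblk',.55,.63,-.25,-.18,.076,.089)
rect('ring',.44,.56,-.06,.06,.046,.058)
rect('base',.44,.56,-.06,.06,.015,.025)
rect('tray',.53,.65,-.37,-.15,.006,.015)
# supply edge line on top cloud
for n in('top','scene'):
    q=np.load(f'pics/C_{n}.npy').reshape(-1,3);q=q[(q[:,2]>.079)&(q[:,2]<.095)&(q[:,1]>.3)&(q[:,1]<.5)&(q[:,0]>.43)&(q[:,0]<.64)]
    xs=np.arange(.445,.63,.01);ys=[q[(abs(q[:,0]-x)<.005),1].min() for x in xs];k=np.polyfit(xs,ys,1);print(n,np.degrees(np.arctan(k[0])),np.polyval(k,.545))
E
```

```text
meter 5805 c [611.2 128.9] size [29.5 75.4] ang 83.5 zmed 0.1698
dock 4324 c [609.4 107.6] size [111.8 111. ] ang 83.4 zmed 0.0469
lampblk 1417 c [ 597.1 -204.1] size [30.9 44.7] ang 77.5 zmed 0.0815
ring 1363 c [506.6  14.5] size [53.3 54.2] ang 7.6 zmed 0.0526
base 2903 c [506.9  14.9] size [83.7 83.5] ang 79.8 zmed 0.0217
tray 6059 c [ 605.2 -252.9] size [ 65.7 171.1] ang 9.2 zmed 0.0102
top 3.0252234408334604 0.3440803646607119
scene 3.3415991751212206 0.3439573954515465
```

View pics/o1.png

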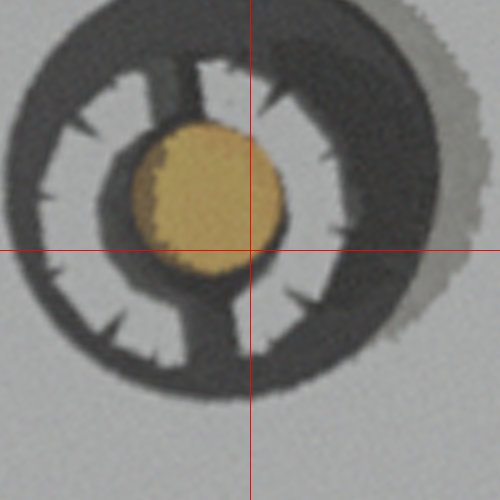

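```bash
python3 -m crank '[[[85,0,0,0,0,0,-0.123],[85,0,0,0,0,0,-0.123],[85,0,0,0,0,0,-0.123],[85,0,0,0,0,0,-0.123],[85,0,0,0,0,0,-0.123],[85,0,0,0,0,0,-0.123],[85,0,0,0,0,0,-0.123],[85,0,0,0,0,0,-0.123],[85,0,0,0,0,0,-0.123],[85,0,0,0,0,0,-0.123],[85,0,0,0,0,0,-0.123],[85,0,0,0,0,0,-0.123],[85,0,0,0,0,0,-0.123],[85,0,0,0,0,0,-0.123],[85,0,0,0,0,0,-0.123],[85,0,0,0,0,0,-0.123],[85,0,0,0,0,0,-0.123],[85,0,0,0,0,0,-0.123],[85,0,0,0,0,0,-0.123],[85,0,0,0,0,0,-0.123]]]'
python3 -m crank '[[[85,0,0,0,0,0,-0.12],[85,0,0,0,0,0,-0.12],[85,0,0,0,0,0,-0.12],[85,0,0,0,0,0,-0.1],[85,0,0,0,0,0,0],[85,0,0,0,0,0,0]]]'
python3 - <<'E'
from h import *
delta([607,119,240],rot_down(82.5))
E
```

```text
time_s: 3.48
ee_pos: [0.4869, -0.0348, 0.2953]
eef_rot: [-178.5, 0.5, 43.2]
force: [-0.2, 0.2, -0.5]
width: 0.993
time_s: 3.98
ee_pos: [0.4845, -0.0375, 0.2931]
eef_rot: [-178.1, -0.2, 70.7]
force: [0.6, 0.4, -1.5]
width: 0.995
t 3.98 tcp [484.5 -37.5 293.1] rpy [-178.1   -0.2   70.7] F [ 0.6  0.4 -1.5] w 0.995 q7 [ 31.  31. -50. 106.  27.  57.  41.]
shift tool mm [188.   65.6  51.6] |d| 205.7
rotvec tool [-0.0321 -0.007  -0.2057] shift in target axes [171.2 101.   53.1]
```

```bash
python3 -m crank '[[[85,0,0,0,-0.01,0,-0.07],[85,0,0,0,-0.01,0,-0.07],[85,0,0,0,-0.01,0,-0.07],[85,22,13,7,0,0,0],[85,22,13,7,0,0,0],[85,22,13,7,0,0,0],[85,22,13,7,0,0,0],[85,22,13,7,0,0,0],[85,22,13,7,0,0,0],[85,22,13,7,0,0,0],[85,15,10,4,0,0,0],[85,0,0,0,0,0,0],[85,0,0,0,0,0,0]]]'
python3 - <<'E'
from h import *
delta([606.6,118.7,123],rot_down(82.5))
i=arm.camera_info('wrist');p,d=arm.camera('wrist');save('w2',p);np.savez('pics/w2.npz',d=d,**i)
delta([606.6,118.7,123],rot_down(82.5))
C=cloud(i,d)
def rect(name,x0,x1,y0,y1,z0,z1):
        q=C.reshape(-1,3);m=(q[:,0]>x0)&(q[:,0]<x1)&(q[:,1]>y0)&(q[:,1]<y1)&(q[:,2]>z0)&(q[:,2]<z1);q=q[m]
        r=cv2.minAreaRect((q[:,:2]*1000).astype(np.float32))
        print(name,len(q),'c',np.round(r[0],1),'size',np.round(r[1],1),'ang',round(r[2],1),'zmed',round(np.median(q[:,2]),4))
rect('meter',.55,.68,.06,.17,.158,.18)
rect('ring',.44,.56,-.06,.06,.046,.058)
E
```

```text
time_s: 5.07
ee_pos: [0.6107, 0.1162, 0.2332]
eef_rot: [-179.7, 0.2, 80.7]
force: [-0.9, -0.5, -1.2]
width: 0.993
t 5.07 tcp [610.7 116.2 233.2] rpy [-179.7    0.2   80.7] F [-0.9 -0.5 -1.2] w 0.993 q7 [  9.  45. -45.  89.  35.  62.  35.]
shift tool mm [  2.3  -3.8 110.2] |d| 110.3
rotvec tool [-0.0059  0.0039 -0.0308] shift in target axes [  2.   -4.4 110.2]
t 5.12 tcp [610.5 116.2 233.3] rpy [-179.7    0.2   80.8] F [ 0.3  0.7 -0.1] w 0.996 q7 [  9.  45. -45.  89.  35.  62.  35.]
shift tool mm [  2.2  -3.6 110.3] |d| 110.4
rotvec tool [-0.0058  0.0034 -0.0305] shift in target axes [  2.   -4.2 110.3]
meter 6714 c [607.6 117.1] size [28.1 75. ] ang 82.8 zmed 0.1671
ring 2401 c [501.3   2.3] size [53.5 55.1] ang 7.6 zmed 0.051
```

View pics/w2.png

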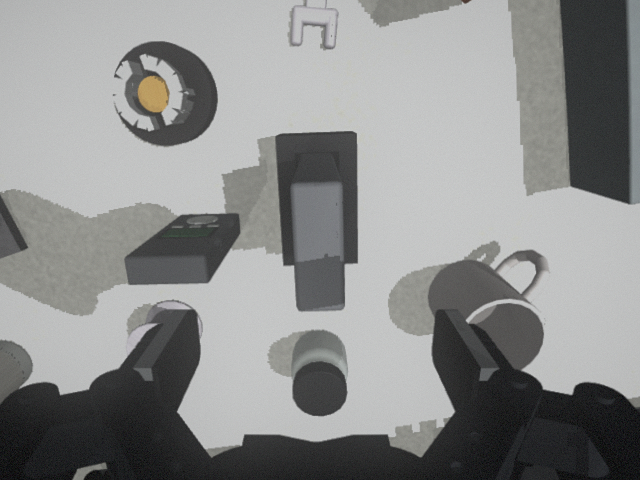

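The meter's top is at (318,245), centred between the open fingers, and the dock is at (318,200). I go down and grip.

```bash
python3 -m crank '[[[85,1,-2,10,0,0,-0.015],[85,1,-2,18,0,0,-0.015],[85,0,0,20,0,0,0],[85,0,0,20,0,0,0],[85,0,0,20,0,0,0],[85,0,0,14,0,0,0],[85,0,0,6,0,0,0],[85,0,0,0,0,0,0]]]' 50
python3 - <<'E'
from h import *
delta([607.2,118,123],rot_down(82.6))
E
```

```text
time_s: 5.78
ee_pos: [0.602, 0.1075, 0.121]
eef_rot: [-179.7, 0.6, 82.0]
force: [-0.2, 0.1, 0.1]
width: 0.996
t 5.78 tcp [602.  107.5 121. ] rpy [-179.7    0.6   82. ] F [-0.2  0.1  0.1] w 0.996 q7 [  7.  52. -41.  96.  43.  49.  30.]
shift tool mm [11.1  3.7 -2.1] |d| 11.9
rotvec tool [-0.0048  0.0104 -0.01  ] shift in target axes [11.1  3.8 -2. ]
```

```bash
python3 -m crank '[[[85,6,2,-1,0,0.005,-0.005],[85,5,2,-1,0,0.005,-0.005],[85,0,0,0,0,0,0]]]'
python3 - <<'E'
from h import *
delta([607.2,118,123],rot_down(82.6))
E
```

```text
time_s: 6.03
ee_pos: [0.6081, 0.1173, 0.1246]
eef_rot: [-179.8, -0.0, 82.5]
force: [0.4, 0.9, -0.1]
width: 0.996
t 6.03 tcp [608.1 117.3 124.6] rpy [-179.8   -0.    82.5] F [ 0.4  0.9 -0.1] w 0.996 q7 [  7.  52. -41.  95.  42.  50.  30.]
shift tool mm [ 0.6 -1.   1.6] |d| 1.9
rotvec tool [-0.0035 -0.0005 -0.001 ] shift in target axes [ 0.6 -1.   1.6]
```

```bash
python3 -m crank '[[[0,0,0,0,0,0,0],[0,0,0,0,0,0,0],[0,0,0,0,0,0,0],[0,0,0,0,0,0,0],[0,0,0,0,0,0,0],[0,0,0,0,0,0,0],[0,0,0,0,0,0,0],[0,0,0,0,0,0,0]]]' 50
python3 - <<'E'
from h import *
delta([607.2,118,123],rot_down(82.6))
E
```

```text
time_s: 6.7
ee_pos: [0.6102, 0.1184, 0.1279]
eef_rot: [179.9, -0.2, 82.5]
force: [0.5, 0.9, -0.7]
width: 0.323
t 6.7 tcp [610.2 118.4 127.9] rpy [179.9  -0.2  82.5] F [ 0.5  0.9 -0.7] w 0.323 q7 [  7.  52. -41.  95.  42.  50.  30.]
shift tool mm [-0.8 -2.9  4.8] |d| 5.7
rotvec tool [ 0.002  -0.003  -0.0011] shift in target axes [-0.8 -2.9  4.9]
```

```bash
python3 -m crank '[[[0,0,0,-10,0,0,0],[0,0,0,-16,0,0,0],[0,0,0,-16,0,0,0],[0,0,0,-16,0,0,0],[0,0,0,-10,0,0,0]]]'
cat > tgt.py <<'E'
from h import *
def meter_target(th,out,lift,x=545,tx=-2.9,tz=119.9,yaw=3.2):
    M=Rn.from_euler('ZX',[yaw,-th],degrees=True).as_matrix()
    n=np.array([np.sin(np.radians(yaw)),-np.cos(np.radians(yaw)),0])
    B=np.array([x,344,0.])+out*n
    foot=B-M@np.array([0,14,0])
    R=np.c_[M[:,1],M[:,0],-M[:,2]]
    tcp=foot-R@np.array([0,tx,tz])+[0,0,lift]
    return tcp,R
E
python3 - <<'E'
from tgt import *
P,R=meter_target(20,36,60);print(P)
delta(P,R)
P,R=meter_target(0,60,60);print(P);delta(P,R)
E
```

```text
time_s: 7.12
ee_pos: [0.6069, 0.116, 0.195]
eef_rot: [-179.6, 0.1, 82.6]
force: [0.2, -0.1, -4.0]
width: 0.324
[548.3502829  336.0271047  177.45742724]
t 7.12 tcp [606.9 116.  195. ] rpy [-1.796e+02  1.000e-01  8.260e+01] F [ 0.2 -0.1 -4. ] w 0.324 q7 [  8.  47. -45.  92.  37.  57.  35.]
shift tool mm [210.7 -86.2  17.7] |d| 228.4
rotvec tool [-0.0401 -0.3463 -0.1817] shift in target axes [215.5 -46.1 -59.8]
[552.02626959 270.27726582 179.9       ]
t 7.12 tcp [606.9 116.  195. ] rpy [-1.796e+02  1.000e-01  8.260e+01] F [ 0.2 -0.1 -4. ] w 0.324 q7 [  8.  47. -45.  92.  37.  57.  35.]
shift tool mm [146.  -74.1  15.3] |d| 164.5
rotvec tool [-0.0079  0.0017 -0.185 ] shift in target axes [157.1 -46.1  15.1]
```

```bash
python3 -m crank '[[[0,8,-4,0,0,0,0],[0,16,-8,0,0,0,0],[0,16,-8,0,0,0,0],[0,16,-8,0,0,0,0],[0,16,-8,0,0,0,0],[0,16,-8,0,0,0,0],[0,16,-8,0,0,0,0],[0,16,-8,0,0,0,0],[0,8,-3,0,0,0,-0.06],[0,6,-2,0,0,0,-0.07],[0,0,0,0,0,0,-0.05],[0,0,0,0,0,0,0]]]'
python3 - <<'E'
from tgt import *
P,R=meter_target(20,36,60);print(P)
delta(P,R)
E
```

```text
time_s: 8.12
ee_pos: [0.548, 0.2686, 0.1903]
eef_rot: [-178.9, 0.1, 93.7]
force: [-0.2, -0.1, -3.9]
width: 0.321
[548.3502829  336.0271047  177.45742724]
t 8.12 tcp [548.  268.6 190.3] rpy [-1.789e+02  1.000e-01  9.370e+01] F [-0.2 -0.1 -3.9] w 0.321 q7 [ -6.  48. -46.  93.  39.  58.  29.]
shift tool mm [67.3  4.9 12.6] |d| 68.6
rotvec tool [-0.0175 -0.3466  0.0115] shift in target axes [ 67.6   4.1 -11. ]
```

```bash
python3 -m crank '[[[0,0,0,0,-0.003,-0.06,0.002],[0,0,0,0,-0.003,-0.08,0.002],[0,0,0,0,-0.003,-0.08,0.002],[0,0,0,0,-0.003,-0.08,0.002],[0,0,0,0,-0.003,-0.06,0.002],[0,0,0,0,0,0,0],[0,0,0,0,0,0,0]]]'
python3 - <<'E'
from tgt import *
P,R=meter_target(20,36,60);print(P)
delta(P,R)
E
```

```text
time_s: 8.7
ee_pos: [0.5445, 0.269, 0.1859]
eef_rot: [-179.7, 21.6, 92.8]
force: [-0.2, -0.7, -3.1]
width: 0.321
[548.3502829  336.0271047  177.45742724]
t 8.7 tcp [544.5 269.  185.9] rpy [-179.7   21.6   92.8] F [-0.2 -0.7 -3.1] w 0.321 q7 [-22.  51. -36.  85.  43.  76.  22.]
shift tool mm [ 65.2   7.  -16.7] |d| 67.7
rotvec tool [-0.0085  0.0275 -0.0073] shift in target axes [ 65.6   7.6 -14.9]
```

```bash
python3 -m crank '[[[0,10,1,-2,-0.004,0.014,0],[0,15,2,-4,-0.004,0.014,0],[0,15,2,-4,0,0,0],[0,15,2,-3,0,0,0],[0,10,1,-2,0,0,0],[0,0,0,0,0,0,0]]]'
python3 - <<'E'
from tgt import *
P,R=meter_target(20,36,20);print(P)
delta(P,R)
i=arm.camera_info('wrist');p,d=arm.camera('scene');save('s3',p)
E
```

```text
time_s: 9.2
ee_pos: [0.5517, 0.3382, 0.1769]
eef_rot: [179.8, 19.1, 92.2]
force: [0.1, 0.9, -3.6]
width: 0.319
[548.3502829  336.0271047  137.45742724]
t 9.2 tcp [551.7 338.2 176.9] rpy [179.8  19.1  92.2] F [ 0.1  0.9 -3.6] w 0.319 q7 [-26.  54. -37.  77.  42.  78.  21.]
shift tool mm [11.  -3.6 37.9] |d| 39.6
rotvec tool [-0.002  -0.015  -0.0169] shift in target axes [11.6 -3.5 37.7]
```

View pics/s3.png

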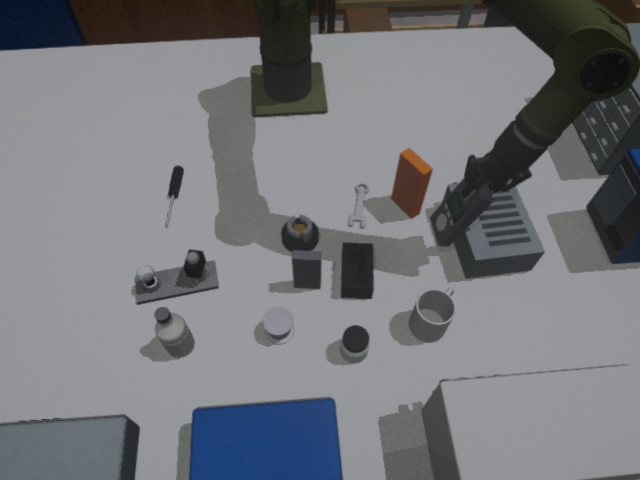

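The meter (460,205) hangs tilted back in front of the supply, screen outward, and clear of the orange one (412,183). I lower it.

```bash
python3 -m crank '[[[0,3,-1,10,0,-0.005,-0.008],[0,4,-1,14,0,-0.005,-0.008],[0,4,-1,14,0,0,0],[0,3,0,8,0,0,0],[0,0,0,0,0,0,0]]]'
python3 - <<'E'
from tgt import *
P,R=meter_target(20,36,0);print(P)
delta(P,R)
E
```

```text
time_s: 9.67
ee_pos: [0.5504, 0.3296, 0.1246]
eef_rot: [-179.9, 19.9, 92.9]
force: [-0.3, 0.6, -3.1]
width: 0.322
[548.3502829  336.0271047  117.45742724]
t 9.67 tcp [550.4 329.6 124.6] rpy [-179.9   19.9   92.9] F [-0.3  0.6 -3.1] w 0.322 q7 [-26.  57. -36.  80.  45.  74.  19.]
shift tool mm [ 8.5 -1.7  4.5] |d| 9.8
rotvec tool [-0.0028 -0.001  -0.0044] shift in target axes [ 8.5 -1.7  4.5]
```

```bash
python3 -m crank '[[[0,4,-1,1,0,0,0],[0,3,-1,1,0,0,0],[0,0,0,1,0,0,0]]]'
python3 - <<'E'
from tgt import *
P,R=meter_target(20,36,0);print(P)
delta(P,R)
i=arm.camera_info('scene');p,d=arm.camera('scene');save('s4',p)
C=cloud(i,d).reshape(-1,3);q=C[(C[:,0]>.5)&(C[:,0]<.59)&(C[:,1]>.24)&(C[:,1]<.34)&(C[:,2]<.1)&(C[:,2]>.012)]
# screen-face plane
c=q.mean(0);u,s,v=np.linalg.svd(q-c);n=v[2];n*=-np.sign(n[1]);print('plane n',n.round(3),'tilt',np.degrees(np.arcsin(n[2])),'c',c.round(4),s.round(3), len(q), q.min(0))
# where plane + 28mm back reaches
E
```

```text
time_s: 9.92
ee_pos: [0.5481, 0.3339, 0.1181]
eef_rot: [-179.9, 20.0, 92.9]
force: [-0.3, -0.1, -3.3]
width: 0.321
[548.3502829  336.0271047  117.45742724]
t 9.92 tcp [548.1 333.9 118.1] rpy [-179.9   20.    92.9] F [-0.3 -0.1 -3.3] w 0.321 q7 [-27.  58. -35.  79.  45.  73.  18.]
shift tool mm [ 2.2  0.3 -0.1] |d| 2.3
rotvec tool [-0.0045  0.0008 -0.0053] shift in target axes [ 2.2  0.4 -0.1]
plane n [ 0.204 -0.914  0.352] tilt 20.599031124175756 c [0.5552 0.2995 0.0579] [0.895 0.808 0.192] 1112 [0.50649804 0.27823973 0.01230869]
```

```bash
python3 -m crank '[[[0,2,0,1.5,0,0,0],[0,1,0,1.5,0,0,0],[0,0,0,0.5,0,0,0]]]'
python3 - <<'E'
from tgt import *
P,R=meter_target(20,36,0)
delta(P,R)
i=arm.camera_info('wrist');p,d=arm.camera('wrist');save('w5',p)
E
```

```text
time_s: 10.22
ee_pos: [0.5489, 0.335, 0.1171]
eef_rot: [180.0, 20.2, 92.8]
force: [-0.6, -0.1, -3.3]
width: 0.323
t 10.22 tcp [548.9 335.  117.1] rpy [180.   20.2  92.8] F [-0.6 -0.1 -3.3] w 0.323 q7 [-27.  58. -35.  79.  45.  73.  18.]
shift tool mm [ 0.9 -0.5 -0.7] |d| 1.2
rotvec tool [-0.002   0.0034 -0.0072] shift in target axes [ 0.9 -0.5 -0.7]
```

View pics/w5.png

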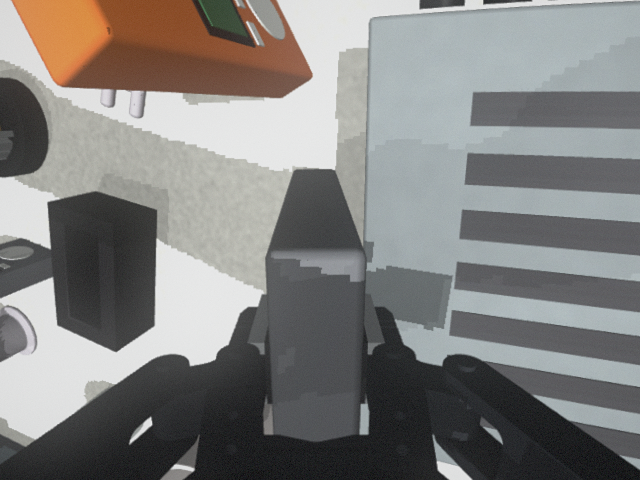

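View pics/s4.png

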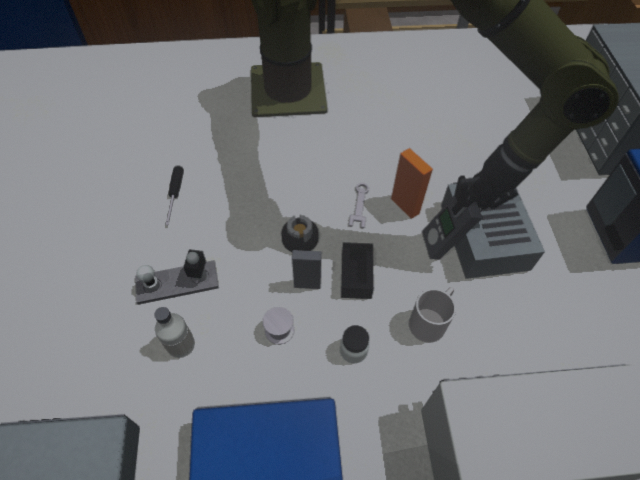

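The meter is beside the supply edge and not yet in contact, since the force still reads its weight. I lower in small steps.

```bash
python3 -m crank '[[[0,1,0,2,0,0,0],[0,1,0,2,0,0,0],[0,0,0,1,0,0,0]]]'
python3 -m crank '[[[0,1,0,2,0,0,0],[0,0,0,2,0,0,0]]]'
```

```text
time_s: 10.52
ee_pos: [0.5491, 0.3356, 0.1169]
eef_rot: [179.8, 20.3, 92.7]
force: [-0.5, -0.6, 0.1]
width: 0.321
time_s: 10.68
ee_pos: [0.5491, 0.3358, 0.1166]
eef_rot: [179.7, 20.3, 92.6]
force: [-2.2, 0.4, 11.1]
width: 0.322
```

```bash
python3 -m crank '[[[32,0,0,-0.5,0,0,0],[45,0,0,0,0,0,0],[60,0,0,0,0,0,0],[60,0,0,0,0,0,0],[60,0,0,0,0,0,0],[60,0,0,0,0,0,0],[60,0,0,0,0,0,0]]]'
python3 - <<'E'
from tgt import *
P,R=meter_target(20,36,0)
delta(P,R)
i=arm.camera_info('wrist');p,d=arm.camera('wrist');save('w6',p)
i=arm.camera_info('scene');p,d=arm.camera('scene');save('s6',cv2.resize(p[150:290,380:560],None,fx=4,fy=4))
E
```

```text
time_s: 11.27
ee_pos: [0.5507, 0.3373, 0.1175]
eef_rot: [179.4, 20.1, 92.5]
force: [1.0, -0.4, -0.6]
width: 0.702
t 11.27 tcp [550.7 337.3 117.5] rpy [179.4  20.1  92.5] F [ 1.  -0.4 -0.6] w 0.702 q7 [-27.  58. -35.  79.  45.  73.  18.]
shift tool mm [-1.1 -2.5  0.4] |d| 2.7
rotvec tool [ 0.006   0.0022 -0.011 ] shift in target axes [-1.1 -2.5  0.4]
```

View pics/w6.png

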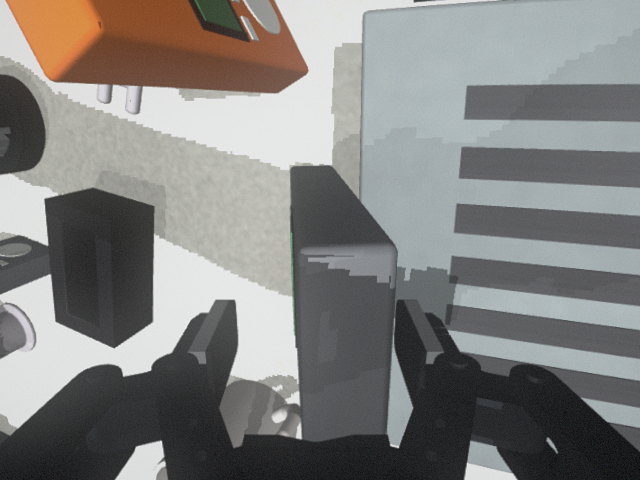

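View pics/s6.png

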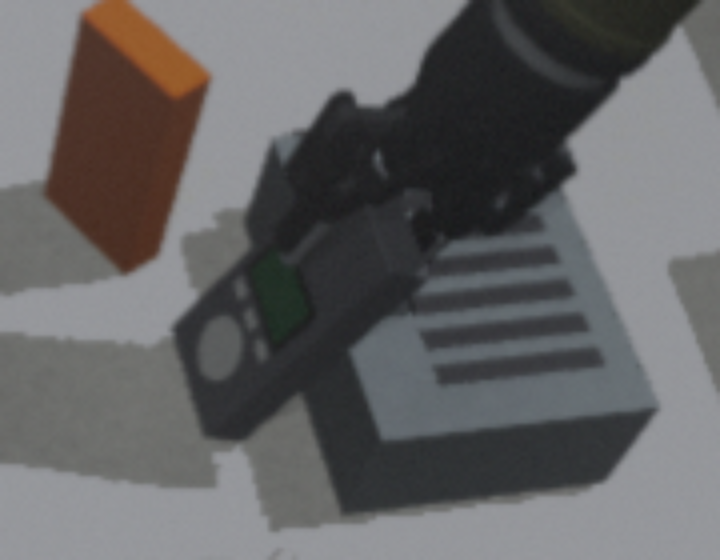

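The meter is released and tipped back onto the edge, screen outward. The right finger pad (397,330) is close to its back, so I open more, shift away from it, then withdraw.

```bash
python3 -m crank '[[[75,3,0,0,0,0,0],[75,3,0,0,0,0,0],[75,2,0,-2,0,0,0],[75,0,0,-2,0,0,0]]]'
python3 - <<'E'
from tgt import *
P,R=meter_target(20,36,0)
delta(P,R)
i=arm.camera_info('wrist');p,d=arm.camera('wrist');save('w7',p)
E
```

```text
time_s: 11.7
ee_pos: [0.5501, 0.3467, 0.1178]
eef_rot: [179.5, 20.2, 92.5]
force: [-1.0, 0.1, 0.8]
width: 0.881
t 11.7 tcp [550.1 346.7 117.8] rpy [179.5  20.2  92.5] F [-1.   0.1  0.8] w 0.881 q7 [-28.  59. -35.  78.  45.  74.  18.]
shift tool mm [-9.8 -2.3  4. ] |d| 10.8
rotvec tool [ 0.0052  0.0028 -0.0108] shift in target axes [-9.7 -2.3  3.9]
```

View pics/w7.png

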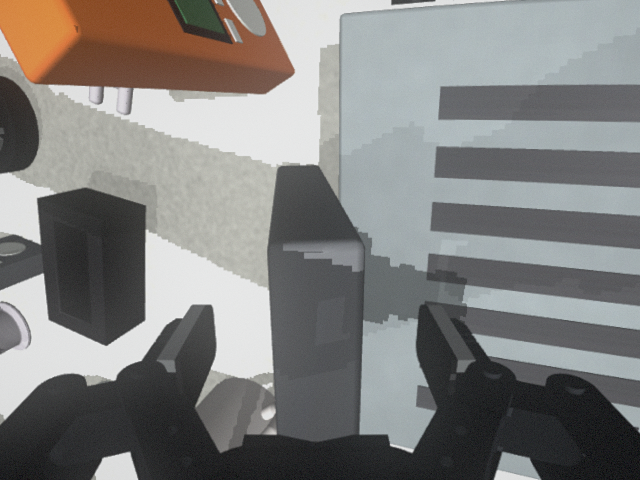

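The fingers are clear on both sides (215 and 417 against the meter at 270–362). I withdraw along the meter.

```bash
python3 -m crank '[[[75,0,0,-6,0,0,0],[75,0,0,-12,0,0,0],[75,1,0,-16,0,0,0],[75,1,0,-18,0,0,0],[75,1,0,-18,0,0,0],[75,1,0,-16,0,0,0],[75,0,0,-12,0,0,0],[75,0,0,0,0,0,0]]]'
python3 - <<'E'
from tgt import *
delta([500,0,230],rot_down(77))
i=arm.camera_info('top');p,d=arm.camera('top');save('t8',p)
for n in('top','scene'):
    if n=='scene': i=arm.camera_info('scene');p,d=arm.camera('scene');save('s8',cv2.resize(p[150:290,380:560],None,fx=4,fy=4))
    C=cloud(i,d).reshape(-1,3);q=C[(C[:,0]>.52)&(C[:,0]<.58)&(C[:,1]>.24)&(C[:,1]<.37)&(C[:,2]<.14)&(C[:,2]>.015)]
    q=q[abs(q[:,2]-np.interp(q[:,1],[.28,.34],[.0,.15]))<.06]
    c=np.median(q,0)
    for k in range(6):
        e=q-q.mean(0);u,s,v=np.linalg.svd(e,full_matrices=False);n_=v[2];q=q[abs(e@n_)<.006]
    n_*=-np.sign(n_[1]);print(n,len(q),'normal',n_.round(3),'tilt',np.degrees(np.arcsin(n_[2])).round(1),q.mean(0).round(3),q.min(0).round(3),q.max(0).round(3))
E
```

```text
time_s: 12.42
ee_pos: [0.5468, 0.3883, 0.2193]
eef_rot: [179.4, 19.9, 92.6]
force: [-0.4, 1.0, 0.8]
width: 0.878
t 12.42 tcp [546.8 388.3 219.3] rpy [179.4  19.9  92.6] F [-0.4  1.   0.8] w 0.878 q7 [-31.  54. -37.  68.  40.  86.  22.]
shift tool mm [-366.4  -65.3  120.9] |d| 391.3
rotvec tool [0.057  0.3446 0.2706] shift in target axes [-388.9   41.8  -10.7]
top 1361 normal [ 0.049 -0.909  0.414] tilt 24.5 [0.55  0.314 0.082] [0.52  0.281 0.015] [0.58  0.344 0.14 ]
scene 1197 normal [ 0.056 -0.907  0.417] tilt 24.7 [0.551 0.312 0.082] [0.52  0.281 0.015] [0.58  0.343 0.14 ]
```

View pics/s8.png

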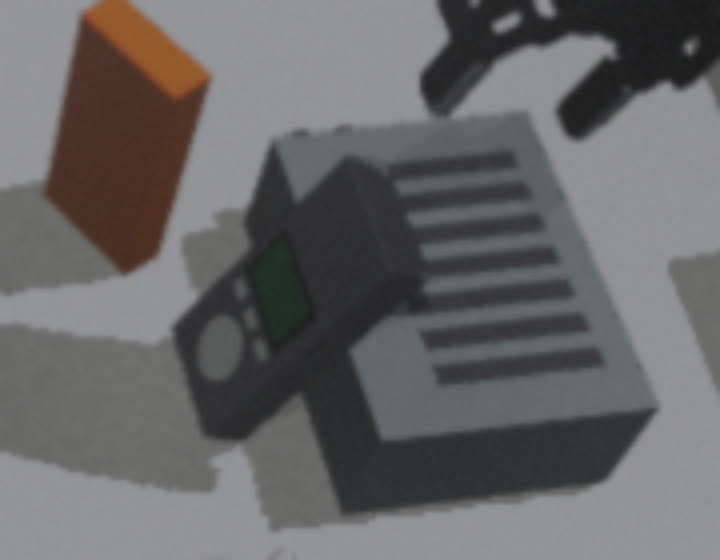

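View pics/t8.png

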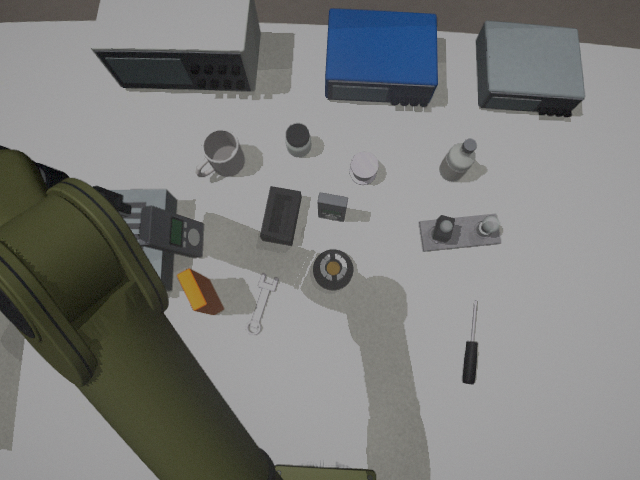

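The meter leans at about 24.6° on the edge by itself, screen outward, foot at about y=0.28. Step 1 holds. Now I go upright and move to the lamp.

```bash
python3 -m crank '[[[75,0,0,-8,0.01,0.06,0.05],[75,0,0,-8,0.01,0.07,0.05],[75,0,0,-8,0.01,0.07,0.05],[75,0,0,-8,0.01,0.07,0.05],[75,0,0,-8,0.01,0.07,0.05],[75,0,0,0,0,0,0.02]]]'
python3 - <<'E'
from tgt import *
delta([580,-190,240],rot_down(77))
E
```

```text
time_s: 13.02
ee_pos: [0.5438, 0.3918, 0.2498]
eef_rot: [-179.7, 0.4, 76.4]
force: [1.4, -0.5, -0.6]
width: 0.88
t 13.02 tcp [543.8 391.8 249.8] rpy [-179.7    0.4   76.4] F [ 1.4 -0.5 -0.6] w 0.88 q7 [-20.  47. -42.  78.  32.  67.  11.]
shift tool mm [-557.   171.6   12.7] |d| 583.0
rotvec tool [-0.0045  0.0065 -0.0097] shift in target axes [-558.7  166.1    9.8]
```

```bash
python3 -m crank '[[[75,-15,4,0,0,0,0],[75,-15,4,0,0,0,0],[75,-31,9,0,0,0,0],[75,-31,9,0,0,0,0],[75,-31,9,0,0,0,0],[75,-31,9,0,0,0,0],[75,-31,9,0,0,0,0],[75,-31,9,0,0,0,0],[75,-31,9,0,0,0,0],[75,-31,9,0,0,0,0],[75,-31,9,0,0,0,0],[75,-31,9,0,0,0,0],[75,-31,9,0,0,0,0],[75,-31,9,0,0,0,0],[75,-31,9,0,0,0,0],[75,-31,9,0,0,0,0],[75,-31,9,0,0,0,0],[75,-25,9,0,0,0,0],[75,-10,4,0,0,0,0],[75,0,0,0,0,0,0]]]'
python3 - <<'E'
from tgt import *
delta([585,-216,200],rot_down(77))
E
```

```text
time_s: 14.68
ee_pos: [0.565, -0.1901, 0.2367]
eef_rot: [-177.0, 2.9, 77.8]
force: [0.9, 0.4, 0.1]
width: 0.877
t 14.68 tcp [ 565.  -190.1  236.7] rpy [-177.     2.9   77.8] F [0.9 0.4 0.1] w 0.877 q7 [ 36.  44. -45.  91.  35.  64.  59.]
shift tool mm [-19.1  27.   36.4] |d| 49.2
rotvec tool [-0.0516  0.0517  0.012 ] shift in target axes [-20.7  25.3  36.7]
```

```bash
python3 -m crank '[[[70,-9,12,8,-0.025,0.025,0.006],[70,-9,10,10,-0.025,0.025,0.006],[70,-2,3,10,0,0,0],[70,0,0,5,0,0,0],[70,0,0,0,0,0,0]]]'
python3 - <<'E'
from tgt import *
i=arm.camera_info('wrist');p,d=arm.camera('wrist');save('w9',p)
delta([588,-216,43],rot_down(77))
C=cloud(i,d)
def rect(name,x0,x1,y0,y1,z0,z1):
        q=C.reshape(-1,3);m=(q[:,0]>x0)&(q[:,0]<x1)&(q[:,1]>y0)&(q[:,1]<y1)&(q[:,2]>z0)&(q[:,2]<z1);q=q[m]
        if len(q)<20: print(name,len(q));return
        r=cv2.minAreaRect((q[:,:2]*1000).astype(np.float32))
        print(name,len(q),'c',np.round(r[0],1),'size',np.round(r[1],1),'ang',round(r[2],1),'zmed',round(np.median(q[:,2]),4))
rect('lampblk',.55,.63,-.25,-.18,.076,.089)
rect('lens',.55,.63,-.25,-.18,.092,.105)
rect('tray',.53,.65,-.37,-.15,.006,.015)
rect('spare',.57,.63,-.36,-.28,.05,.09)
rect('ring',.44,.56,-.06,.06,.046,.058)
E
```

```text
time_s: 15.1
ee_pos: [0.5847, -0.2053, 0.2]
eef_rot: [-179.6, -0.2, 77.7]
force: [-0.8, 0.3, -0.1]
width: 0.819
t 15.15 tcp [ 585.  -204.5  200.5] rpy [-179.6   -0.3   77.7] F [ 0.9  0.1 -0.6] w 0.817 q7 [ 39.  47. -45.  91.  37.  58.  60.]
shift tool mm [-11.4   6.5 157.4] |d| 157.9
rotvec tool [-0.007  -0.0049  0.0128] shift in target axes [-10.5   5.5 157.5]
lampblk 1736 c [ 588.5 -217.8] size [30. 44.] ang 77.9 zmed 0.0812
lens 751 c [ 588.7 -217.6] size [20.1 21. ] ang 76.4 zmed 0.0953
tray 9722 c [ 596.5 -267.4] size [ 65.5 170.5] ang 8.7 zmed 0.0103
spare 1880 c [ 603.1 -315.1] size [34.1 33.9] ang 89.5 zmed 0.0725
ring 3287 c [503.4   1.6] size [56.5 51.5] ang 82.3 zmed 0.051
```

View pics/w9.png

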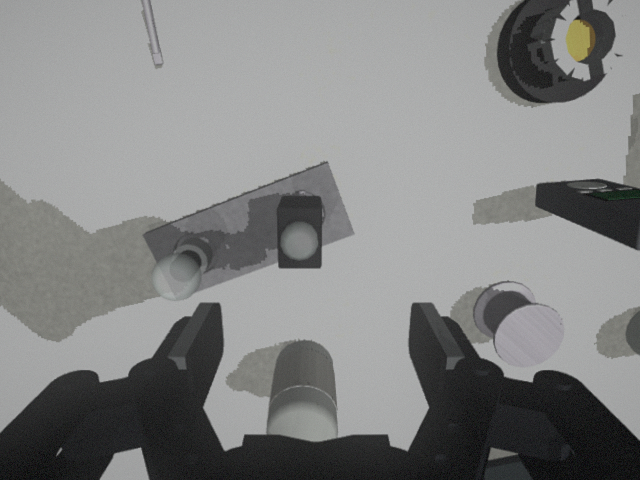

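The lamp block is at (300,232) with its lens, the spare at (180,265), and the bottle at (303,400), away from the gripper. I align and descend in stages.

```bash
python3 -m crank '[[[70,-6,3,5,0,0,0],[70,-5,3,10,0,0,0],[70,0,0,15,0,0,0],[70,0,0,15,0,0,0],[70,0,0,15,0,0,0],[70,0,0,10,0,0,0],[70,0,0,3,0,0,0],[70,0,0,0,0,0,0]]]'
python3 - <<'E'
from tgt import *
delta([588.4,-217,43],rot_down(77.6))
E
```

```text
time_s: 15.82
ee_pos: [0.5915, -0.2122, 0.1244]
eef_rot: [-179.8, -0.3, 78.2]
force: [-1.0, 0.1, -0.2]
width: 0.816
t 15.82 tcp [ 591.5 -212.2  124.4] rpy [-179.8   -0.3   78.2] F [-1.   0.1 -0.2] w 0.816 q7 [ 37.  53. -41.  93.  42.  51.  58.]
shift tool mm [-5.7 -1.8 81.3] |d| 81.6
rotvec tool [-0.0038 -0.0049  0.0113] shift in target axes [-5.4 -2.  81.4]
```

```bash
python3 -m crank '[[[70,-3,-1,3,0,0,0.006],[70,-3,-1,5,0,0,0.006],[70,0,0,8,0,0,0],[70,0,0,12,0,0,0],[70,0,0,12,0,0,0],[70,0,0,12,0,0,0],[70,0,0,6,0,0,0],[70,0,0,2,0,0,0],[70,0,0,0,0,0,0]]]'
python3 - <<'E'
from tgt import *
delta([588.4,-217,43],rot_down(77.6))
E
```

```text
time_s: 16.57
ee_pos: [0.589, -0.2183, 0.0592]
eef_rot: [-179.9, -0.3, 77.5]
force: [0.4, -0.2, -0.5]
width: 0.823
t 16.57 tcp [ 589.  -218.3   59.2] rpy [-179.9   -0.3   77.5] F [ 0.4 -0.2 -0.5] w 0.823 q7 [ 36.  57. -38.  95.  47.  45.  54.]
shift tool mm [ 1.1 -0.8 16.2] |d| 16.3
rotvec tool [-0.0015 -0.0046 -0.0024] shift in target axes [ 1.1 -0.8 16.2]
```

```bash
python3 -m crank '[[[70,0,0,6,0,0,0],[70,0,0,7,0,0,0],[70,0,0,5,0,0,0],[70,0,0,1,0,0,0],[70,0,0,0,0,0,0]]]'
python3 - <<'E'
from tgt import *
delta([588.4,-217,43],rot_down(77.6))
i=arm.camera_info('wrist');p,d=arm.camera('wrist');save('w10',p)
E
```

```text
time_s: 16.98
ee_pos: [0.5897, -0.2178, 0.0388]
eef_rot: [-180.0, -0.3, 77.5]
force: [0.1, 0.3, 0.2]
width: 0.819
t 16.98 tcp [ 589.7 -217.8   38.8] rpy [-180.    -0.3   77.5] F [0.1 0.3 0.2] w 0.819 q7 [ 36.  59. -37.  95.  48.  43.  53.]
shift tool mm [ 0.6 -1.5 -4.2] |d| 4.5
rotvec tool [-0.0001 -0.0051 -0.0021] shift in target axes [ 0.5 -1.5 -4.2]
```

View pics/w10.png

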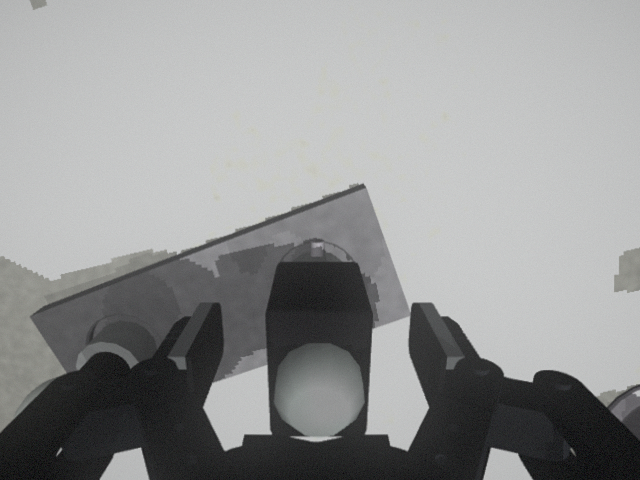

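The block (318,350) is between the pads. I close.

```bash
python3 -m crank '[[[60,0,-1,-1.5,0,0.002,0],[0,0,0,-1,0,0.002,0],[0,0,0,0,0,0,0],[0,0,0,0,0,0,0],[0,0,0,0,0,0,0],[0,0,0,0,0,0,0],[0,0,0,0,0,0,0],[0,0,0,0,0,0,0],[0,0,0,0,0,0,0]]]' 80
python3 - <<'E'
from tgt import *
delta([588.4,-217,43],rot_down(77.6))
E
```

```text
time_s: 17.78
ee_pos: [0.5891, -0.218, 0.0427]
eef_rot: [179.9, -0.5, 77.5]
force: [0.4, 0.4, -1.9]
width: 0.344
t 17.78 tcp [ 589.1 -218.    42.7] rpy [179.9  -0.5  77.5] F [ 0.4  0.4 -1.9] w 0.344 q7 [ 36.  59. -37.  95.  48.  43.  53.]
shift tool mm [ 0.8 -0.9 -0.3] |d| 1.2
rotvec tool [ 0.0014 -0.0092 -0.0025] shift in target axes [ 0.8 -0.9 -0.3]
```

```bash
python3 -m crank '[[[0,0,0,-6,0,0,0],[0,0,0,-14,0,0,0],[0,0,0,-20,0,0,0],[0,0,0,-20,0,0,0],[0,0,0,-20,0,0,0],[0,0,0,-12,0,0,0],[0,0,0,0,0,0,0]]]'
python3 - <<'E'
from tgt import *
delta([500.7,3.2,140],rot_down(97))
E
```

```text
time_s: 18.37
ee_pos: [0.5883, -0.218, 0.1427]
eef_rot: [180.0, -0.6, 77.5]
force: [0.2, 1.4, -1.9]
width: 0.34
t 18.37 tcp [ 588.3 -218.   142.7] rpy [180.   -0.6  77.5] F [ 0.2  1.4 -1.9] w 0.34 q7 [ 39.  51. -42.  93.  41.  52.  59.]
shift tool mm [ 197.  -133.3    4.6] |d| 237.9
rotvec tool [ 0.0019 -0.0098 -0.3397] shift in target axes [230.2 -60.    2.7]
```

```bash
python3 -m crank '[[[0,8,-5,0,0,0,0],[0,16,-11,0,0,0,0],[0,20,-13,0,0,0,0],[0,20,-13,0,0,0,0],[0,20,-13,0,0,0,0],[0,20,-13,0,0,0,0],[0,20,-13,0,0,0,0],[0,20,-13,0,0,0,0],[0,20,-13,0,0,0,0],[0,16,-12,0,0,0,0],[0,10,-8,0,0,0,-0.08],[0,4,-5,0,0,0,-0.1],[0,0,0,0,0,-0.005,-0.1],[0,0,0,0,0,-0.005,-0.07],[0,0,0,0,0,0,0],[0,0,0,0,0,0,0]]]'
python3 - <<'E'
from tgt import *
i=arm.camera_info('wrist');p,d=arm.camera('wrist');save('w11',p);np.savez('pics/w11.npz',d=d,**i)
delta([500.7,3.2,125],rot_down(97))
E
```

```text
time_s: 19.7
ee_pos: [0.4809, 0.0179, 0.1357]
eef_rot: [-178.9, -0.4, 98.9]
force: [0.7, 0.4, -1.0]
width: 0.344
t 19.75 tcp [480.8  17.8 135.7] rpy [-178.9   -0.4   98.9] F [-0.4  0.6 -1.2] w 0.338 q7 [ 19.  44. -44. 117.  49.  40.  42.]
shift tool mm [-17.6  17.6  10.2] |d| 26.9
rotvec tool [-0.0194 -0.007   0.0327] shift in target axes [-16.9  17.9  10.7]
```

View pics/w11.png

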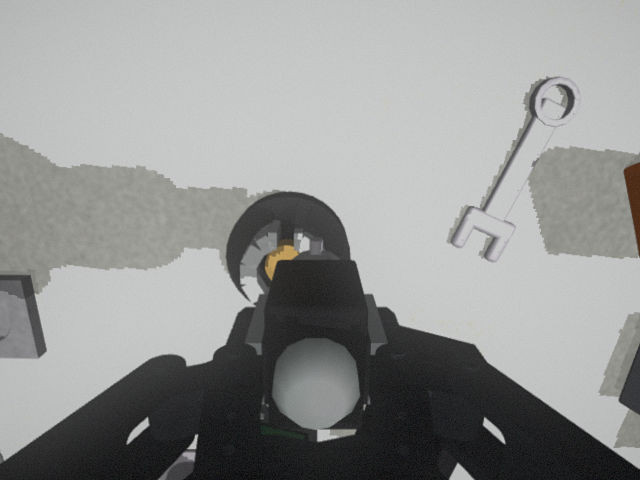

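Run:
```python
from h import *
def ld(f):
    z=np.load(f);i={k:z[k] for k in('R','t','D')};i.update({k:float(z[k]) for k in('vfov','cx','cy')});return i,z['d']
i2,d2=ld('pics/w2.npz');o=[]
o.append(ortho(i2,cv2.imread('pics/w2.png'),.5007,.0032,.052,.035,390))
o.append(ortho(arm.camera_info('top'),cv2.imread('pics/top0.png'),.5007,.0032,.052,.035,390))
for a in o: cv2.line(a,(195,0),(195,390),(0,0,255),1);cv2.line(a,(0,195),(390,195),(0,0,255),1)
cv2.imwrite('pics/o12.png',np.hstack(o))
# block top in tool frame from w11
i,d=ld('pics/w11.npz');p,r,s=pose()
C=cloud(i,d).reshape(-1,3);T=(C-p)@r
m=(abs(T[:,0])<.03)&(abs(T[:,1])<.04)&(T[:,2]>-.06)&(T[:,2]<-.01)
q=T[m];b=q[(q[:,2]>-.045)&(q[:,2]<-.030)];L=q[q[:,2]<-.048]
for n,q in(('block',b),('lens',L)):
    print(n,len(q),q.min(0).round(4),q.max(0).round(4),np.median(q,0).round(4))
```

```text
block 10342 [-0.0292 -0.0234 -0.045 ] [ 0.03    0.0223 -0.03  ] [-0.0005 -0.0118 -0.0385]
lens 7006 [-0.03   -0.0131 -0.0598] [ 0.03    0.0122 -0.048 ] [-0.0006 -0.0076 -0.0526]
```

View pics/o12.png

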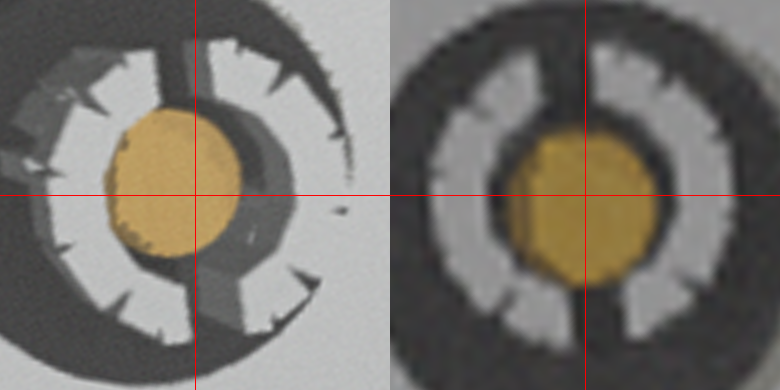

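The slots run at about +6.5° yaw (w2: gap middles at (183,50) and (217,338); the top camera agrees), with the socket centre near (0.5008, 0.003). I move over it.

```bash
python3 -m crank '[[[0,-6,6,4,-0.007,-0.003,0.015],[0,-6,6,8,-0.007,-0.003,0.015],[0,-4,5,6,-0.004,0,0.01],[0,0,0,2,0,0,0],[0,0,0,0,0,0,0]]]'
python3 - <<'E'
from tgt import *
delta([501,3.2,100],rot_down(96.5))
E
```

```text
time_s: 20.17
ee_pos: [0.5017, 0.0012, 0.1123]
eef_rot: [-180.0, 0.1, 95.9]
force: [1.1, 0.3, -0.5]
width: 0.347
t 20.17 tcp [501.7   1.2 112.3] rpy [-1.80e+02  1.00e-01  9.59e+01] F [ 1.1  0.3 -0.5] w 0.347 q7 [ 19.  47. -41. 116.  52.  37.  39.]
shift tool mm [ 2.1 -0.4 12.3] |d| 12.5
rotvec tool [-0.0005  0.0012 -0.0105] shift in target axes [ 2.1 -0.4 12.3]
```

```bash
python3 -m crank '[[[0,1,0,2,0,0,-0.005],[0,1,0,4,0,0,-0.005],[0,0,0,4,0,0,0],[0,0,0,2,0,0,0],[0,0,0,0,0,0,0]]]'
python3 - <<'E'
from tgt import *
delta([501,3.2,94],rot_down(96.5))
i=arm.camera_info('wrist');p,d=arm.camera('wrist');save('w13',p);np.savez('pics/w13.npz',d=d,**i)
p,d=arm.camera('top');save('t13',cv2.resize(p[200:340,260:420],None,fx=4,fy=4))
p,d=arm.camera('scene');save('s13',cv2.resize(p[170:300,240:400],None,fx=4,fy=4))
E
```

```text
time_s: 20.58
ee_pos: [0.5012, 0.0035, 0.0987]
eef_rot: [-179.9, 0.0, 96.5]
force: [0.1, 1.0, -2.0]
width: 0.341
t 20.58 tcp [501.2   3.5  98.7] rpy [-179.9    0.    96.5] F [ 0.1  1.  -2. ] w 0.341 q7 [ 18.  48. -39. 116.  54.  36.  38.]
shift tool mm [-0.2 -0.2  4.7] |d| 4.7
rotvec tool [-0.0011  0.0006 -0.0002] shift in target axes [-0.2 -0.2  4.7]
```

View pics/w13.png

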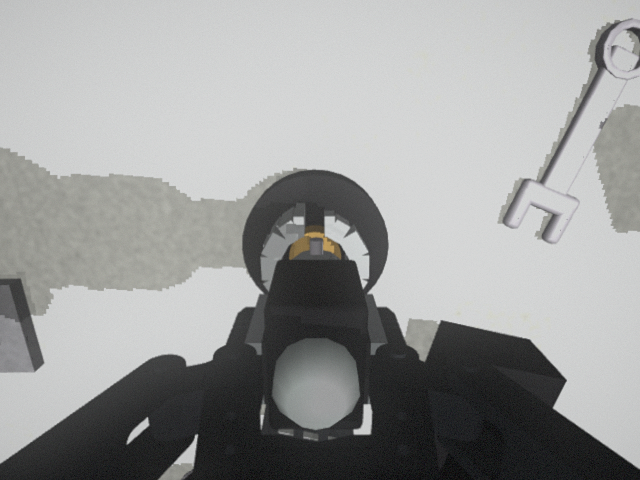

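View pics/s13.png

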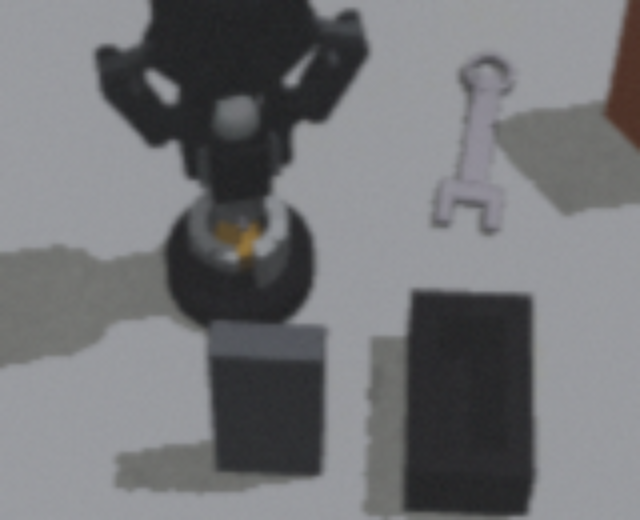

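Wrist view: the near pin (316,243) lines up with the slot (314,215). I lower.

```bash
python3 -m crank '[[[0,0,0,4,0,0,0],[0,0,0,5,0,0,0],[0,0,0,5,0,0,0],[0,0,0,3,0,0,0]]]'
python3 - <<'E'
from tgt import *
delta([501,3.2,73],rot_down(96.5))
E
```

```text
time_s: 21.07
ee_pos: [0.5024, 0.0036, 0.0818]
eef_rot: [179.9, 0.0, 96.5]
force: [0.3, -0.0, -1.0]
width: 0.342
t 21.07 tcp [502.4   3.6  81.8] rpy [179.9   0.   96.5] F [ 0.3 -0.  -1. ] w 0.342 q7 [ 17.  49. -38. 117.  56.  34.  35.]
shift tool mm [-0.2 -1.4  8.8] |d| 8.9
rotvec tool [ 0.0022  0.0005 -0.0007] shift in target axes [-0.2 -1.4  8.8]
```

```bash
python3 -m crank '[[[0,0,-1,1,0,0,0],[0,0,-0.5,4,0,0,0],[0,0,0,4,0,0,0]]]'
python3 - <<'E'
from tgt import *
delta([501,3.2,73],rot_down(96.5))
i=arm.camera_info('wrist');p,d=arm.camera('wrist');save('w14',p[130:480,120:520])
E
```

```text
time_s: 21.32
ee_pos: [0.5006, 0.0034, 0.0716]
eef_rot: [179.9, 0.0, 96.5]
force: [-1.1, -0.1, 4.6]
width: 0.342
t 21.32 tcp [500.6   3.4  71.6] rpy [179.9   0.   96.5] F [-1.1 -0.1  4.6] w 0.342 q7 [ 16.  50. -36. 117.  58.  32.  34.]
shift tool mm [-0.2  0.4 -1.4] |d| 1.5
rotvec tool [ 0.0017  0.0006 -0.0007] shift in target axes [-0.2  0.4 -1.4]
```

View pics/w14.png

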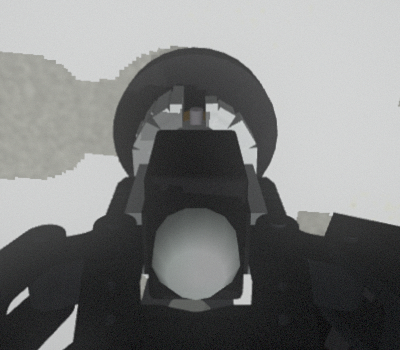

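The pin is in the slot and the foot is on the plunger (4.6 N at z=71.6 mm, about as predicted). I push down.

```bash
python3 -m crank '[[[0,0,0,4,0,0,0],[0,0,0,5,0,0,0],[0,0,0,6,0,0,0],[0,0,0,6,0,0,0],[0,0,0,6,0,0,0]]]'
python3 - <<'E'
from tgt import *
delta([501,3.2,58.7],rot_down(96.5))
E
```

```text
time_s: 21.78
ee_pos: [0.5032, 0.0044, 0.0568]
eef_rot: [179.1, 0.6, 96.6]
force: [-14.1, -8.8, 71.3]
width: 0.346
t 21.78 tcp [503.2   4.4  56.8] rpy [179.1   0.6  96.6] F [-14.1  -8.8  71.3] w 0.346 q7 [ 14.  51. -34. 118.  62.  30.  30.]
shift tool mm [-0.9 -2.3 -1.9] |d| 3.1
rotvec tool [0.015  0.0109 0.0014] shift in target axes [-0.9 -2.3 -1.9]
```

```bash
python3 -m crank '[[[0,-0.5,-1.5,1,0.008,0.006,0],[0,-0.5,-1,1.5,0.005,0.005,0]]]'
python3 - <<'E'
from tgt import *
delta([501,3.2,57],rot_down(96.5))
E
```

```text
time_s: 21.95
ee_pos: [0.5031, 0.004, 0.0605]
eef_rot: [179.4, 0.2, 96.8]
force: [-1.7, 0.0, 9.9]
width: 0.339
t 21.95 tcp [503.1   4.   60.5] rpy [179.4   0.2  96.8] F [-1.7  0.   9.9] w 0.339 q7 [ 15.  51. -35. 118.  61.  31.  32.]
shift tool mm [-0.6 -2.2  3.5] |d| 4.2
rotvec tool [0.0112 0.0036 0.0048] shift in target axes [-0.6 -2.2  3.5]
```

```bash
python3 -m crank '[[[0,0,-1.5,4,0.005,0,0],[0,0,-1.5,3,0.005,0,0],[0,0,-1,2.5,0,0,0.05]]]'
python3 - <<'E'
from tgt import *
delta([501,3.2,57],rot_down(96.5))
E
```

```text
time_s: 22.2
ee_pos: [0.5035, 0.0043, 0.0572]
eef_rot: [179.2, 0.3, 93.9]
force: [-5.1, -2.9, 33.7]
width: 0.341
t 22.2 tcp [503.5   4.3  57.2] rpy [179.2   0.3  93.9] F [-5.1 -2.9 33.7] w 0.341 q7 [ 14.  51. -34. 118.  61.  30.  28.]
shift tool mm [-0.9 -2.5  0.2] |d| 2.7
rotvec tool [ 0.0133  0.0057 -0.0449] shift in target axes [-0.8 -2.6  0.2]
```

```bash
python3 -m crank '[[[0,0,-1,2,0.002,0.001,0.1],[0,0,-1,2,0.002,0.001,0.1],[0,0,-1,2,0.002,0.001,0.1],[0,0,-1,2,0,0,0.1]]]'
python3 - <<'E'
from tgt import *
delta([501.5,3.2,57],rot_down(6.5))
E
```

```text
time_s: 22.53
ee_pos: [0.5036, 0.0038, 0.0573]
eef_rot: [178.7, -0.1, 70.1]
force: [-3.8, -1.6, 19.9]
width: 0.345
t 22.53 tcp [503.6   3.8  57.3] rpy [ 1.787e+02 -1.000e-01  7.010e+01] F [-3.8 -1.6 19.9] w 0.345 q7 [ 10.  50. -27. 118.  58.  25.   8.]
shift tool mm [-1.3 -1.8  0.2] |d| 2.2
rotvec tool [ 0.0192 -0.0142  1.1101] shift in target axes [-2.2  0.3  0.3]
```

```bash
python3 -m crank '[[[0,-0.5,-1,2.5,0.006,-0.004,0.1],[0,-0.5,-1,2.5,0.006,-0.004,0.1],[0,-0.7,-0.7,2.5,0.004,-0.004,0.1],[0,-0.7,-0.7,2.5,0.004,-0.004,0.1]]]'
python3 - <<'E'
from tgt import *
delta([501.5,3.2,57],rot_down(6.5))
E
```

```text
time_s: 22.87
ee_pos: [0.5035, 0.0025, 0.0572]
eef_rot: [178.9, 0.2, 46.2]
force: [-4.3, -1.4, 25.7]
width: 0.339
t 22.87 tcp [503.5   2.5  57.2] rpy [178.9   0.2  46.2] F [-4.3 -1.4 25.7] w 0.339 q7 [  7.  49. -22. 118.  51.  22. -10.]
shift tool mm [-0.8 -2.   0.2] |d| 2.1
rotvec tool [ 0.0199 -0.0029  0.6933] shift in target axes [-1.9 -1.   0.2]
```

```bash
python3 -m crank '[[[0,-0.6,-1,2.5,0.007,-0.002,0.1],[0,-0.6,-1,2.5,0.007,-0.002,0.1],[0,-0.8,-1,2.5,0.007,-0.002,0.1],[0,-1,-0.8,2.5,0.004,-0.002,0.1]]]'
python3 - <<'E'
from tgt import *
delta([501.5,3.2,57],rot_down(6.5))
E
```

```text
time_s: 23.2
ee_pos: [0.5026, 0.0013, 0.0573]
eef_rot: [179.4, 0.0, 22.3]
force: [-3.5, -0.7, 25.0]
width: 0.345
t 23.2 tcp [502.6   1.3  57.3] rpy [179.4   0.   22.3] F [-3.5 -0.7 25. ] w 0.345 q7 [  4.  48. -17. 118.  42.  20. -25.]
shift tool mm [-0.3 -2.2  0.2] |d| 2.2
rotvec tool [ 0.0096 -0.0012  0.2756] shift in target axes [-0.9 -2.   0.3]
```

```bash
python3 -m crank '[[[0,-0.4,-0.8,2.5,0.003,0,0.09],[0,-0.4,-0.8,2.5,0.003,0,0.09],[0,-0.4,-0.8,2.5,0.003,0,0.06],[0,-0.4,-0.8,2.5,0,0,0.04]]]'
python3 - <<'E'
from tgt import *
delta([501.5,3.2,57],rot_down(6.5));print(arm.state()['torque'])
i=arm.camera_info('wrist');p,d=arm.camera('wrist');save('w20',p)
p,d=arm.camera('top');save('t20',p);p,d=arm.camera('scene');save('s20',p)
E
```

```text
time_s: 23.53
ee_pos: [0.5009, 0.0009, 0.0573]
eef_rot: [179.4, -0.5, 5.5]
force: [-6.3, -0.5, 29.2]
width: 0.342
t 23.53 tcp [500.9   0.9  57.3] rpy [179.4  -0.5   5.5] F [-6.3 -0.5 29.2] w 0.342 q7 [  2.  48. -12. 119.  36.  17. -36.]
shift tool mm [ 0.8 -2.2  0.2] |d| 2.4
rotvec tool [ 0.0106 -0.0084 -0.0179] shift in target axes [ 0.9 -2.2  0.3]
[-0.36035409  1.38027738  0.5090536 ]
```

View pics/w20.png

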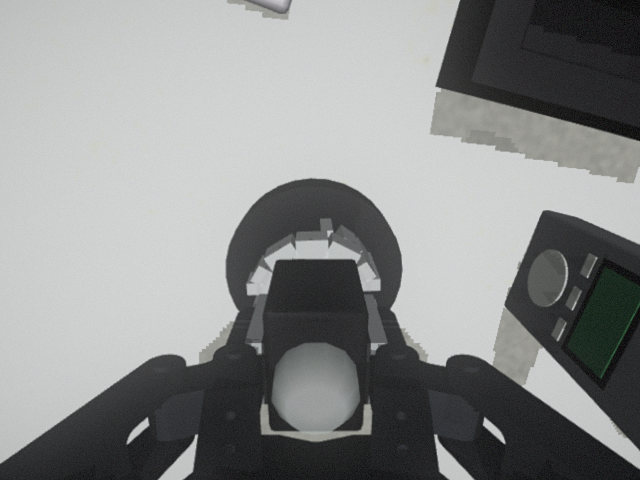

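View pics/s20.png

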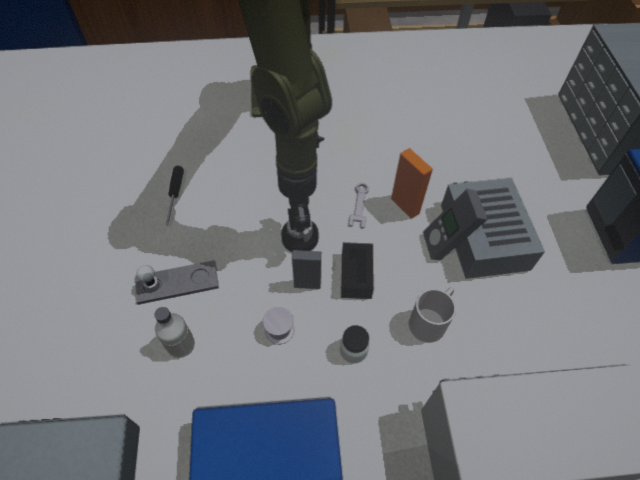

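The meter still leans at (455,225). The lamp sits in the socket, gripped and turned. I check the lamp's height, angle and position by depth, and the bystanders.

```bash
python3 -m crank '[[[0,0.3,-0.8,2.5,0.004,-0.003,0.01],[0,0,-0.3,2.5,0.002,-0.002,0.01]]]'
python3 - <<'E'
from tgt import *
delta([501.5,3.2,57],rot_down(6.5))
i=arm.camera_info('wrist');p,d=arm.camera('wrist')
C=cloud(i,d);q=C.reshape(-1,3)
m=(abs(q[:,0]-.501)<.035)&(abs(q[:,1]-.003)<.03)&(q[:,2]>.09)&(q[:,2]<.103);b=q[m]
h=np.histogram(q[(abs(q[:,0]-.501)<.02)&(abs(q[:,1]-.003)<.013)&(q[:,2]>.08)][:,2],bins=np.arange(.08,.13,.003));print(h[0],h[1].round(3))
for n in('top','scene'):
    j=arm.camera_info(n);p2,d2=arm.camera(n);Q=cloud(j,d2).reshape(-1,3)
    B=Q[(abs(Q[:,0]-.501)<.04)&(abs(Q[:,1]-.003)<.04)&(Q[:,2]>.09)&(Q[:,2]<.104)]
    L=Q[(abs(Q[:,0]-.501)<.02)&(abs(Q[:,1]-.003)<.02)&(Q[:,2]>.106)&(Q[:,2]<.12)]
    print(n,len(B),np.median(B,0).round(4) if len(B) else '',len(L),L[:,2].max() if len(L) else '',np.median(L,0).round(4) if len(L) else '')
    M=Q[(Q[:,0]>.52)&(Q[:,0]<.58)&(Q[:,1]>.24)&(Q[:,1]<.37)&(Q[:,2]<.14)&(Q[:,2]>.015)];M=M[abs(M[:,2]-np.interp(M[:,1],[.28,.34],[.0,.15]))<.06]
    for k in range(6):
        e=M-M.mean(0);v=np.linalg.svd(e,full_matrices=False)[2];M=M[abs(e@v[2])<.006]
    print('meter tilt',np.degrees(np.arcsin(abs(v[2][2]))).round(1),M.mean(0).round(3))
    for nm,x,y,z0,z1 in(('spare',.603,-.314,.05,.09),('spool',.72,-.05,.04,.06),('jar',.775,.092,.06,.08),('cleaner',.737,-.247,.14,.16),('mug',.7335,.2475,.08,.1),('small',.62,.012,.11,.14)):
        S=Q[(abs(Q[:,0]-x)<.05)&(abs(Q[:,1]-y)<.05)&(Q[:,2]>z0)&(Q[:,2]<z1)]
        S0=np.load(f'pics/C_{n}.npy').reshape(-1,3);S0=S0[(abs(S0[:,0]-x)<.05)&(abs(S0[:,1]-y)<.05)&(S0[:,2]>z0)&(S0[:,2]<z1)]
        print(nm,len(S),len(S0),(1000*(S.mean(0)-S0.mean(0))).round(1) if len(S) else '')
delta([501.5,3.2,57],rot_down(6.5))
E
```

```text
time_s: 23.85
ee_pos: [0.5007, 0.0009, 0.0573]
eef_rot: [179.4, -0.3, 4.7]
force: [-6.5, 0.2, 27.1]
width: 0.342
t 23.85 tcp [500.7   0.9  57.3] rpy [179.4  -0.3   4.7] F [-6.5  0.2 27.1] w 0.342 q7 [  2.  48. -12. 119.  35.  17. -36.]
shift tool mm [ 1.  -2.2  0.2] |d| 2.5
rotvec tool [ 0.0098 -0.0057 -0.0312] shift in target axes [ 1.1 -2.2  0.3]
[  85  101  124  140  716 2377 1009  827 1347 1757 2925  371    6   42
   60   69] [0.08  0.083 0.086 0.089 0.092 0.095 0.098 0.101 0.104 0.107 0.11  0.113
 0.116 0.119 0.122 0.125 0.128]
top 0  0  
meter tilt 24.4 [0.55  0.313 0.081]
spare 0 250 
spool 508 590 [ 3.7 -1.3  0. ]
jar 419 421 [ 0.   0.2 -0.2]
cleaner 162 160 [ 0.  -0.1  0. ]
mug 311 313 [ 0.2  0.5 -0.1]
small 55 343 [ 3.3 23.6  1. ]
scene 67 [ 0.506  -0.0125  0.0979] 0  
meter tilt 24.6 [0.55  0.312 0.081]
spare 264 266 [ 0.  -0.1 -0.2]
spool 686 687 [ 0. -0.  0.]
jar 567 572 [-0.2  0.   0.1]
cleaner 200 204 [-0.3 -0.2 -0.1]
mug 414 414 [-0.3  0.6  0.1]
small 362 357 [ 0.  -0.  -0.2]
t 24.0 tcp [500.7   0.9  57.3] rpy [179.4  -0.3   4.7] F [-4.6 -1.4 28.6] w 0.335 q7 [  2.  48. -12. 119.  35.  17. -36.]
shift tool mm [ 1.  -2.2  0.3] |d| 2.4
rotvec tool [ 0.0098 -0.0058 -0.0308] shift in target axes [ 1.1 -2.2  0.3]
```

The lens top is at about 0.114 m and the block top at about 0.097 m, so the plunger is at its stop. The tool has turned about 92° from the slots and holds a steady 28 N push. The meter leans at about 24.5° and the bystanders are unmoved. I hand in.

Run:
```python
from h import *
print(arm.job_done())
s=arm.state();print(s['time_s'],s['ee_pos'],s['eef_rot'],s['force'],s['width'])
```

```text
the job is handed in; nothing more can be done
None
the job is handed in; nothing more can be done
```

The job is handed in at about 24 s, with the meter leaning on the supply and the lamp fitted and held down; no verdict was reported.

**Meter:** I took it from its dock and leaned it, screen outward, on the top edge of the low supply's plain side, then let go. My last checks showed it tilted about 24.5° and unmoved since release, in both the top and scene cameras.

**Lamp:** I lowered its pins into the slots, pushed to the spring's stop, turned it about 92° clockwise and left it gripped. At the end:
- **Depth:** the lens top was about 114 mm above the table, which is where it should be with the plunger at its stop.
- **Push:** it held steady at about 28 N.
- **Centring:** the tool was about 2 mm off the socket's axis, inside the 6 mm allowed.

**Bystanders:** the scene camera showed the spare lamp, spool, jar, bottle, mug and smaller meter within 1 mm of their start. I did not measure the screwdriver or spanner, but they looked unmoved in the last pictures. In the top camera the arm hid the spare lamp and part of the small meter, so that view disagreed there and I did not rely on it.

**Along the way:** one early wrist measurement was about 10 mm off because the arm was still moving, and I replaced it. The first push against the stop briefly reached about 71 N at the wrist (limit 120 N) before I eased off.

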